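# Make up the glue-up kit and the finishing kit

## Robot

A 7-joint arm with a two-finger parallel gripper is mounted at the origin on the work surface. World frame = base frame: x ahead of the robot, y to its left, z up, the work surface at z = 0. Lengths are in m, angles in rad, forces in N, time in s.
With the tool pointing down it reaches from about 0.4 to 0.85 m from the base axis. Payload 4.5 kg.
Tool frame: the origin (TCP) lies between the finger pads; the fingertips stand manip.nose_length ahead of it and the grasp point (between the pads) lies 8 mm behind it (manip.nose_length is the distance from the TCP to the fingertips, in m); y points along the fingers, z is the direction in which the jaws open and shut, and the axes are right-handed (so a half turn about y gives the same grasp; the last joint's range is limited). The gripper opens to 88 mm and grips with 3 to 60 N. Pads are 18 mm wide; open, the fingers measure 123 mm over their backs; the gripper's body (75 mm by 187 mm) begins 45 mm behind the grasp point.
Start: joints at [1.348, 0.689, -0.195, 1.565, 0.157, 0.902, -0.215], TCP at [0.159, -0.605, 0.25] pointing down, gripper open.
Joint ranges: [-3.01, 3.01], [-0.46, 2.08], [-1.47, 1.51], [0.13, 2.56], [-1, 4.14], [0.04, 2.09], [-2.66, 2.66]. Speed limits (rad/s): [2.57, 2.57, 3.14, 3.14, 3.14, 3.14, 3.14].

## Interface

Orientations are given as a rotation vector (axis times angle).
In Python, from plant import sensors, cams, workorder, recognise, regions_of, pinpoint, manip gives the robot as it stands.
- The arm moves only by the tool step_arm, never from a script. Its argument "rows" is text: rows parted by semicolons, each of 7 numbers parted by spaces: the turn, a rotation vector about the tool's x, y, z in rad, then the shift along the tool's x, y, z in m, then the closure, from 0 (fully open) to 1 (shut). A call has 1 to 12 rows; each row is the pose to reach, as a shift and turn from the pose commanded when the call began, along the tool's axes at that moment; what a row does not reach only later rows make up. A row lasts 1/12 s, in which the tool goes at most 41.7 mm and 7.16 degrees, less where a joint would pass 70% of its speed; a pose out of reach is approached as far as the arm can. A call with a gripper value outside its range is refused whole. The fingers move at their own pace and stop on an object; "newtons" is the grip in N (left out, the last holds). Time passes only in rows, so rows that repeat a pose let the fingers close. It gives the time, the measured TCP pose, the force and the opening at its end, in the units of the state.
- sensors.get_obs(): the state, without advancing time (a new reading comes with each control period).
- cams.capture(name): name is "side" or "top"; returns a dict with "image" (400x640x3 uint8, red, green, blue), "intrinsics" (3x3 intrinsics, pixels), "view" (4x4, takes a point from world to camera coordinates). Camera axes: x right, y up, looking along -z (the intrinsics and any distortion apply to the point x, -y, -z); pixel columns grow to the right and rows downward; lengths in m; the calibration is good to about 2 mm. A picture is of the moment at which its call begins. There is no depth.
- workorder.sign_off(): hands the job in, once; it reports no verdict.
Trained networks look in the newest picture that a camera, given by its name, has taken for a name from the list of things; names that differ only in an ending like _2 or _b are one class to them, and where a whole thing is asked for, a point or a joint stands for the part that bears it (a point fixed in the world has none). Each returns a list of dicts, best first, with "score" (0 to 1); they miss things now and then, are a little off and sometimes report something else, mostly with a low value. They report only what shows in the picture. A call takes as long as a camera call. They do not tell look-alikes from the thing itself.
- recognise(camera, target): "position" ([column, row] in pixels, amid what is visible of it).
- regions_of(camera, target): "pixels" (400x640 bool, what is visible of it) and "position" ([column, row] in pixels, amid what is visible of it).
- pinpoint(camera, target): "position" ([column, row] in pixels: a listed point, or the origin of a listed thing).
The state is a dict: "clock": time; "qpos": joint angles; "qd": joint speeds; "effort": joint torques, N m; "tcp_pos": TCP position; "orientation": TCP orientation; "contact_force": force on the tool from outside, world axes, zero at the start; "ft_torque": the same for the moment, N m; "grip_width": opening from 0.0 (shut) to 1.0 (fully open).
Only numpy, scipy, OpenCV 4.12 (cv2) and the standard library are available. Lean on these libraries where they do the work, as an engineer would, in place of code of your own. Each camera call takes 0.05 s, during which the arm holds its last target.

## Task

Make up the two station kits from the stock on the bench. The blue tray is for gluing up: put the glue bottle and the tape measure in its two small compartments; the red tray is for finishing: put the cork sanding block and the tin of stain in its two small compartments and lay the paint brush flat in its long compartment. Give each thing a compartment to itself, resting on the tray's floor the same way up as it stands now, set it down rather than drop it, and leave the sander, the ear defenders and the pine strips where they are.

Things in the scene. Friction and masses are not known exactly. Their poses are not given: they have to be found in the camera images.
- glue_mid (a point): yellow glue bottle with a white label and an orange nozzle, standing, 120 mm high; round body 48 mm across up to 78 mm above its foot, then narrowing; about 0.15 kg. The point is on its axis, half-way up (60 mm above its foot); z up
- tape_mid (a point): green and black tape measure standing on its edge, 62 (x) x 30 (y) x 60 mm high (a small steel hook sticks out 7 mm more at its -x end); about 0.24 kg; grip across the 30 mm. The point is its centre, 30 mm above its foot; z up
- block_mid (a point): cork sanding block with a black rubber sole, 80 (x) x 42 (y) x 40 mm high, about 0.07 kg; grip across the 42 mm. The point is its centre, 20 mm above its foot; z up
- tin_mid (a point): small round tin of wood stain, brown label and steel lid, standing, 52 mm across, 80 mm high, about 0.22 kg. The point is its centre, 40 mm above its foot; z up
- brush_mid (a point): flat paint brush lying on the bench, 168 mm long along its x: dark wooden handle 22 mm wide (y) from x = -84 to +16 mm, steel ferrule 40 mm wide from +16 to +44, pale bristles 38 mm wide from +44 to +84; 16 mm thick; about 0.06 kg. The point is its middle (on the handle, near the balance point), 8 mm above its underside; z up. Grip across the 22 mm handle here
- blue_tray: plywood tray, blue rims, fixed, 244 (x) x 219 (y) x 26 mm high; origin under its centre, z up. Floor top at z = 6; rims and dividers 8 thick, 20 above the floor. Two small compartments 110 (x) x 105 (y), centred at x = +59 and x = -59, both y = -49; a long one 228 (x) x 90 (y), centred at x = 0, y = +56.5 (all mm). Two flat carpenter's pencils are fixed in its long compartment.
- red_tray: plywood tray, red rims, fixed, 244 (x) x 219 (y) x 26 mm high; origin under its centre, z up. Floor top at z = 6; rims and dividers 8 thick, 20 above the floor. Two small compartments 110 (x) x 105 (y), centred at x = +59 and x = -59, both y = -49; a long one 228 (x) x 90 (y), centred at x = 0, y = +56.5 (all mm). It is empty.
- sander: red and black finishing sander standing on the far right of the bench, 112 x 104 mm, 137 mm high; a bystander, to be left alone. Origin under its centre
- ear_defenders: black ear defenders lying on the far left of the bench, cups and headband about 145 x 170 mm, 76 mm high; a bystander, to be left alone. Origin on the bench midway between the cups
- pine_strips: three pine strips in a pile at the far edge of the bench, about 65 x 310 mm, long along y, 36 mm high; a bystander, to be left alone. Origin under the near lower strip
Mind the look-alikes: they are no part of the job. Of the things that look like the part that bears brush_mid, the larger one is meant.

How it is judged:
By the outcome, as a careful person would: the job done as asked, in the order asked, and still so for the second after the job is handed in, with the robot touching nothing.
It also fails if it takes over 141 s, if anything falls off the work surface, if the arm or the gripper's body presses on something with over 40 N, if the wrist force passes 120 N, or if a joint passes its speed limit or range.

## Working session

There is one attempt and no reset: what is moved stays moved. The work goes in short steps, Python scripts to look and compute and a tool call to move; the robot and the scene stay as the last step left them, time stands still between calls to the robot, and variables do not carry over. Pictures are saved under pics/ and viewed, and the job is handed in when it is done.

Besides the shell and the picture viewer there is one more tool, called after ">>>" as name(argument=value, ...) on one line, values as JSON. step_arm: Moves the arm, as the interface text tells. Its arguments: {"type":"object","properties":{"rows":{"type":"string"},"newtons":{"type":"number"}},"required":["rows"]}

```bash
ls; mkdir -p pics; python3 - <<'E'
from plant import sensors, cams, manip
import cv2
print(manip.nose_length, [a for a in dir(manip) if a[0]!='_'])
print(sensors.get_obs())
for n in("side","top"):
    d=cams.capture(n); cv2.imwrite(f"pics/{n}0.png",d["image"][:,:,::-1]); print(n,d["intrinsics"],d["view"],[k for k in d])
E
```

```text
pics
0.011 ['IKError', 'nose_length']
{'clock': 0.0, 'qpos': array([ 1.3477885 ,  0.68997003, -0.19452382,  1.56634966,  0.15727104,
        0.90248736, -0.21510515]), 'qd': array([ 6.40582067e-04,  1.64730872e-03, -3.62422836e-04,  2.92902827e-04,
       -3.37710671e-04, -4.16627544e-04,  1.25878892e-05]), 'effort': array([-3.12581278e-04, -5.27567053e+01, -1.26691472e+00, -1.53430277e+01,
       -5.27025224e-02,  6.59715064e-03,  1.53788824e-04]), 'tcp_pos': array([ 0.158556  , -0.60391853,  0.24891746]), 'orientation': array([-0.26958581,  2.0865363 , -2.08276487]), 'contact_force': array([-0.39434048, -0.04605534, -0.58178876]), 'ft_torque': array([-0.00739504,  0.0182516 ,  0.00742835]), 'grip_width': 0.9968624057171627}
side [[427.86825536   0.         322.17204166]
 [  0.         427.86825536 206.09632322]
 [  0.           0.           1.        ]] [[-0.9348676  -0.35460751 -0.01661564  0.62359376]
 [ 0.19097158 -0.54181943  0.8185118  -0.11821324]
 [-0.29925311  0.76202704  0.57424939 -1.23482034]
 [ 0.          0.          0.          1.        ]] ['image', 'intrinsics', 'view']
top [[502.96775623   0.         320.47439466]
 [  0.         502.96775623 192.29968266]
 [  0.           0.           1.        ]] [[-0.02045937 -0.99959244  0.01990888  0.10243297]
 [ 0.99821302 -0.0193048   0.05655163 -0.63714543]
 [-0.05614424  0.02103031  0.99820116 -1.35365097]
 [ 0.          0.          0.          1.        ]] ['image', 'intrinsics', 'view']
```

View pics/side0.png

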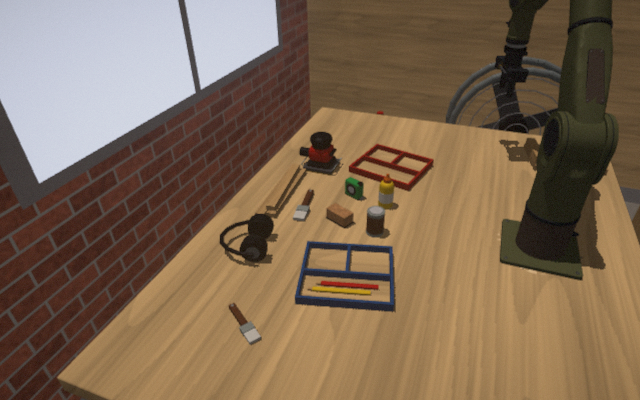

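View pics/top0.png

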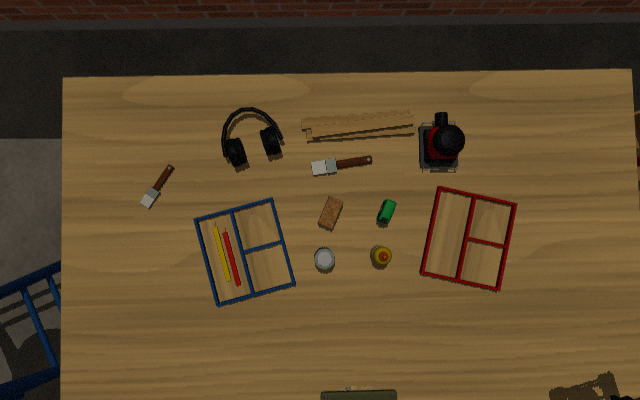

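```bash
cat > h.py <<'E'
import numpy as np, cv2
from plant import sensors, cams, recognise, regions_of, pinpoint, manip
from scipy.spatial.transform import Rotation as R
def proj(c,p):
    p=np.atleast_2d(p); v=c["view"]; q=p@v[:3,:3].T+v[:3,3]; q=q*[1,-1,-1]
    u=q@c["intrinsics"].T; return u[:,:2]/u[:,2:]
def ray(c,px):
    K=c["intrinsics"];v=c["view"]; d=np.linalg.inv(K)@[px[0],px[1],1]; d=d*[1,-1,-1]
    Rt=v[:3,:3].T; return -Rt@v[:3,3], Rt@d
def onz(c,px,z):
    o,d=ray(c,px); return o+d*(z-o[2])/d[2]
def tri(c1,p1,c2,p2):
    o1,d1=ray(c1,p1);o2,d2=ray(c2,p2); d1/=np.linalg.norm(d1);d2/=np.linalg.norm(d2)
    A=np.stack([d1,-d2],1); s=np.linalg.lstsq(A,o2-o1,rcond=None)[0]
    a=o1+s[0]*d1;b=o2+s[1]*d2; return (a+b)/2,np.linalg.norm(a-b)
E
python3 - <<'E'
from h import *
np.set_printoptions(precision=4,suppress=True)
c={n:cams.capture(n) for n in("side","top")}
Z=dict(glue_mid=.06,tape_mid=.03,block_mid=.02,tin_mid=.04,brush_mid=.008,blue_tray=0,red_tray=0,sander=0,ear_defenders=0,pine_strips=0)
for t,z in Z.items():
    for n in c:
        for r in pinpoint(n,t): print(t,n,np.round(r["position"],1),round(r["score"],2),onz(c[n],r["position"],z)[:2])
E
```

```text
glue_mid side [387.1 191. ] 0.86 [ 0.4626 -0.0544]
glue_mid top [383.3 253.3] 0.66 [ 0.4729 -0.0712]
tape_mid side [354.2 187.6] 0.7 [ 0.5818 -0.0839]
tape_mid top [387.2 210.7] 0.8 [ 0.5851 -0.0892]
block_mid side [342.8 215.7] 0.88 [0.5713 0.069 ]
block_mid side [375.3 220.3] 0.62 [0.4693 0.0583]
block_mid top [330.4 211. ] 0.58 [0.5875 0.0639]
tin_mid side [375.1 220.9] 0.9 [0.4633 0.0875]
tin_mid top [323.1 260.2] 0.7 [0.4568 0.0869]
brush_mid side [244.6 321.2] 0.76 [0.6622 0.5344]
brush_mid side [304.9 205.9] 0.57 [0.7113 0.0434]
brush_mid top [338.4 166.7] 0.72 [0.7092 0.0387]
brush_mid top [159.9 185. ] 0.58 [0.668  0.5272]
blue_tray side [345.9 272.4] 0.91 [0.4893 0.2868]
blue_tray top [247.1 251.3] 0.83 [0.4824 0.2932]
red_tray side [392.  169.9] 0.68 [ 0.4978 -0.2937]
red_tray top [467.3 240.1] 0.81 [ 0.5001 -0.3132]
red_tray top [438.  147.1] 0.46 [ 0.7598 -0.2407]
sander side [322.6 168.5] 0.89 [ 0.748 -0.218]
sander top [434.2 150.4] 0.73 [ 0.7507 -0.2297]
ear_defenders side [255.8 245.9] 0.92 [0.7734 0.2707]
ear_defenders top [255.5 146.3] 0.73 [0.7709 0.2665]
pine_strips side [286.5 192.5] 0.76 [ 0.8081 -0.0209]
pine_strips top [361.5 130.8] 0.8 [ 0.8092 -0.0283]
```

Brush candidates in the top view are A at (341,165), about 62 px long, and B at (158,187), about 47 px. At about 2.7 mm/px, A comes to 168 mm, so it is the larger one and matches the description. I'll confirm with a crop.

```bash
python3 - <<'E'
from h import *
c=cams.capture("top")["image"][:,:,::-1]; s=cams.capture("side")["image"][:,:,::-1]
a=cv2.resize(c[140:280,290:420],None,fx=4.2,fy=4.2,interpolation=cv2.INTER_CUBIC)
cv2.imwrite("pics/c1.png",a)
b=cv2.resize(np.hstack([c[140:220,130:210],c[125:205,300:380]]),None,fx=4.5,fy=4.5,interpolation=cv2.INTER_CUBIC)
cv2.imwrite("pics/c2.png",b)
b=cv2.resize(s[150:250,270:430],None,fx=5,fy=5,interpolation=cv2.INTER_CUBIC)
cv2.imwrite("pics/c3.png",b)
E
```

```text
(no output)
```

View pics/c1.png

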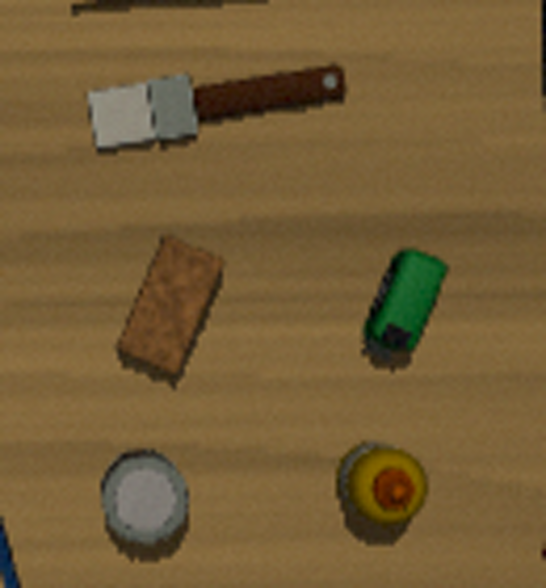

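View pics/c2.png

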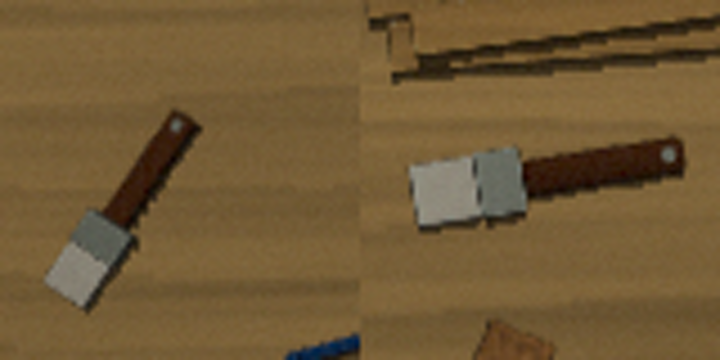

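View pics/c3.png

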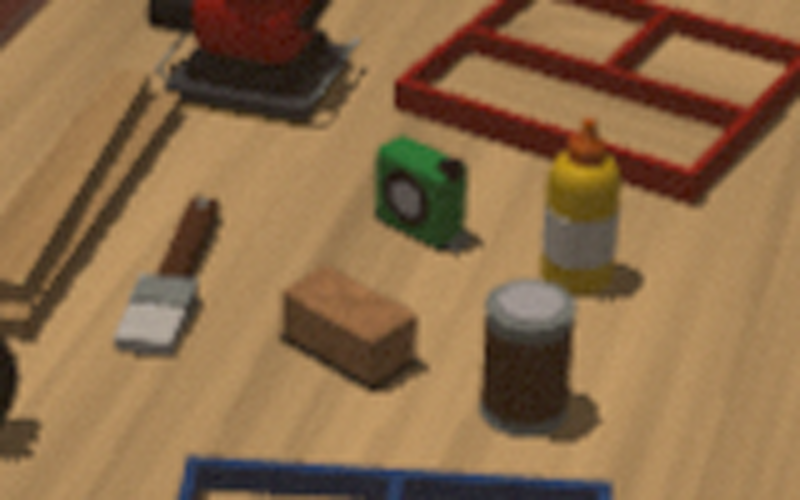

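A is confirmed as the larger brush. Next I'll fit the models' silhouettes to the region masks in both cameras.

```bash
cat > fit.py <<'E'
from h import *
from scipy.optimize import minimize
def box(x0,x1,y0,y1,z0,z1): return np.array([[x,y,z] for x in(x0,x1) for y in(y0,y1) for z in(z0,z1)])/1000
def cyl(r,z0,z1,r2=None):
    a=np.linspace(0,2*np.pi,40,endpoint=False); r2=r2 or r
    return np.concatenate([np.c_[q*np.cos(a),q*np.sin(a),0*a+z] for q,z in((r,z0),(r2,z1))])/1000
M=dict(glue_mid=[cyl(24,0,78),cyl(24,78,100,11),cyl(9,95,120,4)],tin_mid=[cyl(26,0,80)],
 tape_mid=[box(-31,31,-15,15,0,60)],block_mid=[box(-40,40,-21,21,0,40)],
 brush_mid=[box(-84,16,-11,11,2,14),box(16,44,-20,20,0,16),box(44,84,-19,19,1,15)],
 blue_tray=[box(-122,122,-109.5,109.5,0,26)],red_tray=[box(-122,122,-109.5,109.5,0,26)])
S=4
def render(c,parts,p,roi):
    x0,y0,x1,y1=roi; m=np.zeros(((y1-y0)*S,(x1-x0)*S),np.uint8)
    Rz=R.from_euler('z',p[2]).as_matrix()
    for P in parts:
        u=(proj(c,P@Rz.T+[p[0],p[1],p[3] if len(p)>3 else 0])-[x0,y0]+.5)*S
        h=cv2.convexHull(u.astype(np.float32)); cv2.fillConvexPoly(m,np.round(h*16-8).astype(np.int32),1,shift=4)
    return m.astype(np.float32)
def cost(obs,parts,p):
    t=0
    for c,mk,roi in obs:
        m=cv2.resize(render(c,parts,p,roi),(roi[2]-roi[0],roi[3]-roi[1]),interpolation=cv2.INTER_AREA)
        t+=1-np.minimum(m,mk).sum()/np.maximum(m,mk).sum()
    return t/len(obs)
def getmask(n,t,c,guess):
    best=None
    for r in regions_of(n,t):
        g=proj(c,[*guess,0.02])[0]; d=np.hypot(*(np.array(r["position"])-g))
        if d<25 and (best is None or d<best[0]): best=(d,r["pixels"])
    return None if best is None else best[1]
def fit(t,guess,yaws,caps,z=0,which=("side","top"),verbose=True):
    obs=[]
    for n in which:
        mk=getmask(n,t,caps[n],guess)
        if mk is None: print("no mask",t,n); continue
        mk=mk.astype(np.uint8)
        if "tray" in t:
            mk=np.zeros_like(mk)+cv2.fillConvexPoly(np.zeros_like(mk),cv2.convexHull(cv2.findNonZero(getmask(n,t,caps[n],guess).astype(np.uint8))),1)
        ys,xs=np.nonzero(mk); roi=(max(xs.min()-12,0),max(ys.min()-12,0),xs.max()+13,ys.max()+13)
        obs.append((caps[n],mk[roi[1]:roi[3],roi[0]:roi[2]].astype(np.float32),roi))
    best=None
    for y in yaws:
        x0=np.array([*guess,y]); sim=np.array([x0,x0+[.01,0,0],x0+[0,.01,0],x0+[0,0,.2]])
        zz=[z]
        r=minimize(lambda p:cost(obs,M[t],[*p,z]),x0,method="Nelder-Mead",options=dict(initial_simplex=sim,xatol=1e-4,fatol=1e-5,maxiter=250))
        if best is None or r.fun<best.fun: best=r
    per=[round(cost([o],M[t],[*best.x,z]),3) for o in obs]
    print(t,np.round(best.x[:2],4),"yaw deg",round(np.degrees(best.x[2]),1),"1-IoU",per)
    return best.x
E
python3 - <<'E'
from fit import *
c={n:cams.capture(n) for n in("side","top")}
G=dict(glue_mid=(.468,-.065),tape_mid=(.583,-.087),block_mid=(.58,.066),tin_mid=(.46,.087),brush_mid=(.71,.04),blue_tray=(.485,.29),red_tray=(.5,-.305))
Y=dict(glue_mid=[0],tin_mid=[0],tape_mid=[-.4,.2],block_mid=[-.4,.2],brush_mid=[1.7],blue_tray=[-1.3,1.75],red_tray=[1.4])
Y["blue_tray"]=[1.8];Y["red_tray"]=[1.4]
P={}
for t in G:
    for w in (("side","top"),("top",)): x=fit(t,G[t],Y[t],c,which=w); P.setdefault(t,x)
E
```

```text
glue_mid [ 0.4687 -0.0656] yaw deg 9.5 1-IoU [np.float32(0.115), np.float32(0.061)]
glue_mid [ 0.4694 -0.0655] yaw deg 11.2 1-IoU [np.float32(0.056)]
tape_mid [ 0.5821 -0.084 ] yaw deg -25.5 1-IoU [np.float32(0.19), np.float32(0.114)]
tape_mid [ 0.5826 -0.0844] yaw deg -24.6 1-IoU [np.float32(0.109)]
block_mid [0.5831 0.067 ] yaw deg -25.9 1-IoU [np.float32(0.118), np.float32(0.144)]
block_mid [0.5843 0.0663] yaw deg -24.2 1-IoU [np.float32(0.135)]
tin_mid [0.4635 0.0846] yaw deg 6.7 1-IoU [np.float32(0.111), np.float32(0.062)]
tin_mid [0.4637 0.0842] yaw deg 7.7 1-IoU [np.float32(0.06)]
brush_mid [0.7166 0.0314] yaw deg 98.3 1-IoU [np.float32(0.147), np.float32(0.088)]
brush_mid [0.7173 0.031 ] yaw deg 98.3 1-IoU [np.float32(0.081)]
blue_tray [0.4828 0.2993] yaw deg 97.6 1-IoU [np.float32(0.152), np.float32(0.164)]
blue_tray [0.4832 0.2979] yaw deg 96.7 1-IoU [np.float32(0.163)]
red_tray [ 0.5035 -0.3048] yaw deg 70.8 1-IoU [np.float32(0.127), np.float32(0.182)]
red_tray [ 0.5075 -0.3104] yaw deg 83.1 1-IoU [np.float32(0.174)]
```

```bash
cat > tray.py <<'E'
from fit import *
def tray(caps,col,guess,yaw):
    obs=[]
    for n in("side","top"):
        im=cv2.cvtColor(caps[n]["image"],cv2.COLOR_RGB2HSV); h,s,v=im[...,0],im[...,1],im[...,2]
        mk=((h>105)&(h<125)&(s>120)&(v>25)) if col=="blue" else (((h<6)|(h>174))&(s>150)&(v>30))
        g=proj(caps[n],[*guess,0.01])[0]
        yy,xx=np.mgrid[:400,:640]; mk&=(np.hypot(xx-g[0],yy-g[1])<75)
        k,l,st,_=cv2.connectedComponentsWithStats(mk.astype(np.uint8),connectivity=8)
        i=1+np.argmax(st[1:,4]); mk=(l==i).astype(np.uint8)
        mk=cv2.fillConvexPoly(np.zeros_like(mk),cv2.convexHull(cv2.findNonZero(mk)),1)
        ys,xs=np.nonzero(mk); roi=(xs.min()-12,ys.min()-12,xs.max()+13,ys.max()+13)
        obs.append((caps[n],mk[roi[1]:roi[3],roi[0]:roi[2]].astype(np.float32),roi))
    for o in (obs,obs[1:],obs[:1]):
        x0=np.array([*guess,yaw]); sim=np.array([x0,x0+[.01,0,0],x0+[0,.01,0],x0+[0,0,.1]])
        r=minimize(lambda p:cost(o,M[col+"_tray"],p),x0,method="Nelder-Mead",options=dict(initial_simplex=sim,xatol=1e-4,fatol=1e-5))
        print(col,np.round(r.x[:2],4),round(np.degrees(r.x[2]),2),r.fun)
        if o is obs: ret=r.x
    return ret
E
python3 - <<'E'
from tray import *
c={n:cams.capture(n) for n in("side","top")}
P={"blue_tray":tray(c,"blue",(.4828,.296),.26),"red_tray":tray(c,"red",(.505,-.307),-.2)}
for k,p in dict(glue_mid=(.469,-.0655,0),tape_mid=(.5823,-.0842,-.44),block_mid=(.5835,.0667,-.44),tin_mid=(.4636,.0845,0),brush_mid=(.7168,.0313,1.716)).items():P[k]=p
tb=[box(-114,114,11.5,101.5,6,26),box(4,114,-101.5,3.5,6,26),box(-114,-4,-101.5,3.5,6,26)]
for n in c:
    im=cv2.resize(c[n]["image"][:,:,::-1],None,fx=4,fy=4,interpolation=cv2.INTER_CUBIC)
    for k,p in P.items():
        Rz=R.from_euler('z',p[2]).as_matrix()
        for B in M[k]+(tb if "tray" in k else []):
            if "tray" in k:
                for z in (0.006,.026):
                    C=B[[0,2,6,4]].copy() if len(B)==8 else B; C[:,2]=z
                    u=(proj(c[n],C@Rz.T+[p[0],p[1],0])+.5)*4
                    if z==.026: cv2.polylines(im,[u.astype(np.int32)],True,(0,255,255),1)
            else:
                u=(proj(c[n],B@Rz.T+[p[0],p[1],0])+.5)*4
                cv2.polylines(im,[cv2.convexHull(u.astype(np.float32)).astype(np.int32)],True,(255,255,0),1)
    if n=="top":
        cv2.imwrite("pics/o1.png",im[580:1160,1180:1680]); cv2.imwrite("pics/o2.png",im[740:1240,760:1200]);cv2.imwrite("pics/o3.png",im[720:1200,1640:2100])
    else: cv2.imwrite("pics/o4.png",im[620:1000,1100:1760]);cv2.imwrite("pics/o5.png",im[920:1260,1150:1640])
E
```

```text
blue [0.4858 0.2996] 13.89 0.7627089023590088
blue [0.5257 0.3092] 13.61 0.8541442155838013
blue [0.4903 0.2824] 14.38 0.6450073719024658
red [ 0.5072 -0.3101] -13.77 0.1709286868572235
red [ 0.507  -0.3104] -13.83 0.013205766677856445
red [ 0.5091 -0.3061] -12.6 0.3223608136177063
```

View pics/o1.png

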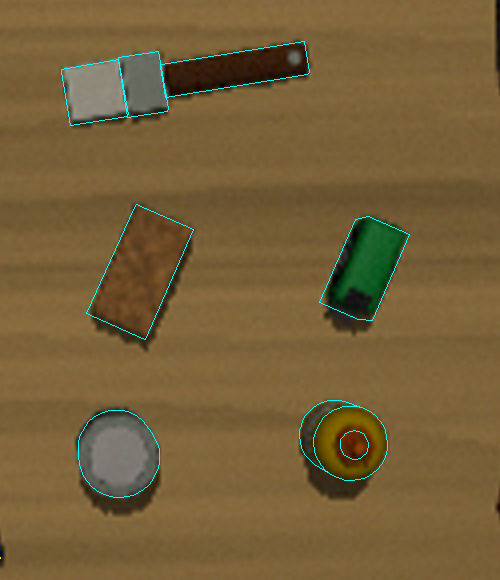

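View pics/o2.png

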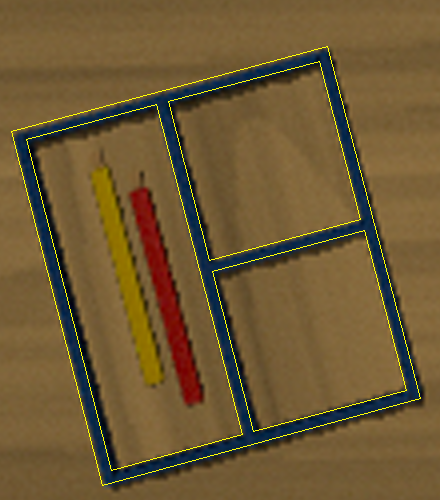

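View pics/o3.png

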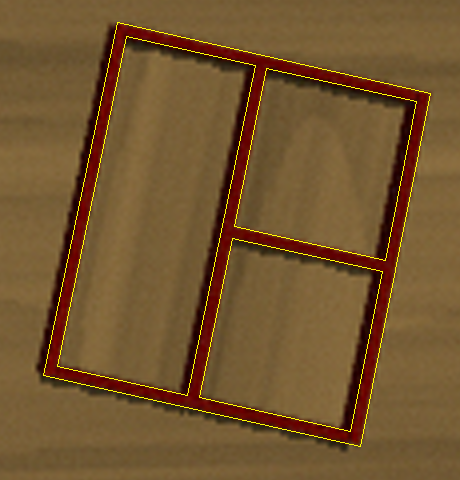

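View pics/o4.png

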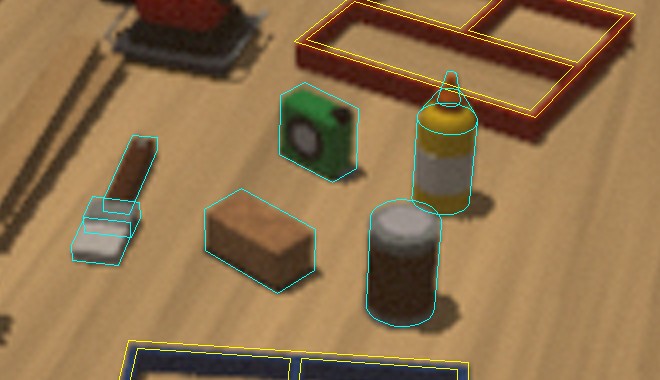

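Overlays fit well in both views. The blue and red trays sit at (0.486, 0.300) yaw 14° and (0.507, -0.310) yaw -13.8°. Now a planning helper.

```bash
cat > plan.py <<'E'
from h import *
import sys
np.set_printoptions(precision=4,suppress=True)
PO=dict(glue=(.469,-.0655,None),tape=(.5823,-.0842,-25.2),block=(.5837,.0667,-25.2),tin=(.4636,.0845,None),brush=(.7168,.0313,98.3))
T=dict(blue=(.4858,.2996,13.9),red=(.5072,-.3101,-13.8))
def slot(t,lx,ly):
    x,y,a=T[t]; a=np.radians(a); return x+lx*np.cos(a)-ly*np.sin(a), y+lx*np.sin(a)+ly*np.cos(a)
def to(x,y,z,jaw=None):
    """jaw: world angle (deg) of the jaw axis, mod 180"""
    o=sensors.get_obs(); Rc=R.from_rotvec(o["orientation"]); m=Rc.as_matrix()
    cur=np.degrees(np.arctan2(m[1,2],m[0,2])); 
    if jaw is None: jaw=cur
    d=(jaw-cur+90)%180-90; a=np.radians(cur+d)
    zt=np.array([np.cos(a),np.sin(a),0]); yt=np.array([0,0,-1.]); Rt=np.stack([np.cross(yt,zt),yt,zt],1)
    rv=R.from_matrix(m.T@Rt).as_rotvec(); dp=np.array([x,y,z])-o["tcp_pos"]; s=m.T@dp
    print("t %.2f tcp %s jaw %.1f q7 %.2f F %s w %.3f"%(o["clock"],o["tcp_pos"],cur,o["qpos"][6],o["contact_force"],o["grip_width"]))
    print("-> world",np.round([x,y,z],4),"jaw",round(cur+d,1)," turn",np.round(rv,4)," shift",np.round(s,4)," minrows",round(max(np.linalg.norm(s)/.0417,np.degrees(np.linalg.norm(rv))/7.16),1))
E
python3 - <<'E'
from plan import *
for t in T:
    for lx in(59,-59): print(t,lx,np.round(slot(t,lx/1e3,-.049),4))
print("long",slot("red",0,.0565))
to(.469,-.0655,.25,103.9)
to(.469,-.0655,.25,90)
E
```

```text
blue 59 [0.5548 0.2662]
blue -59 [0.4403 0.2379]
red 59 [ 0.5528 -0.3718]
red -59 [ 0.4382 -0.3436]
long (np.float64(0.5206771403531898), np.float64(-0.25523091318510555))
t 2.85 tcp [ 0.1588 -0.6045  0.2498] jaw -75.3 q7 -0.22 F [-0.0246  0.2166 -0.6955] w 1.002
-> world [ 0.469  -0.0655  0.25  ] jaw -76.1  turn [-0.0001  0.0142 -0.    ]  shift [-0.437  -0.0003 -0.4425]  minrows 14.9
t 2.85 tcp [ 0.1588 -0.6045  0.2498] jaw -75.3 q7 -0.22 F [-0.0246  0.2166 -0.6955] w 1.002
-> world [ 0.469  -0.0655  0.25  ] jaw -90.0  turn [-0.0001  0.2568 -0.    ]  shift [-0.437  -0.0003 -0.4425]  minrows 14.9
```

>>> step_arm(rows="0 0 0 -0.01 0 -0.01 0.2; 0 0 0 -0.03 0 -0.03 0.2; 0 0 0 -0.055 0 -0.055 0.2; 0 0 0 -0.08 0 -0.08 0.2; 0 0 0 -0.105 0 -0.105 0.2; 0 0 0 -0.13 0 -0.13 0.2; 0 0 0 -0.155 0 -0.155 0.2; 0 0 0 -0.18 0 -0.18 0.2; 0 0 0 -0.205 0 -0.205 0.2; 0 0 0 -0.23 0 -0.23 0.2; 0 0 0 -0.25 0 -0.25 0.2; 0 0 0 -0.26 0 -0.26 0.2", newtons=25)

```text
clock: 3.85
tcp_pos: [0.3464, -0.2834, 0.25]
orientation: [-0.273, 2.082, -2.08]
contact_force: [-0.0, -0.0, 0.4]
grip_width: 0.798
```

```bash
python3 -c "
from plan import *
to(.469,-.0655,.2,103.9)"
```

```text
t 3.85 tcp [ 0.3464 -0.2834  0.25  ] jaw -75.0 q7 -0.87 F [-0.0077 -0.0321  0.352 ] w 0.798
-> world [ 0.469  -0.0655  0.2   ] jaw -76.1  turn [ 0.0007  0.0197 -0.0018]  shift [-0.1748  0.0505 -0.1786]  minrows 6.1
```

>>> step_arm(rows="0 0 0 -0.01 0 -0.01 0.2; 0 0 0 -0.03 0.01 -0.03 0.2; 0 0.01 0 -0.055 0.02 -0.055 0.2; 0 0.02 0 -0.08 0.03 -0.08 0.2; 0 0.02 0 -0.105 0.04 -0.107 0.2; 0 0.02 0 -0.13 0.05 -0.133 0.2; 0 0.02 0 -0.155 0.05 -0.159 0.2; 0 0.02 0 -0.17 0.05 -0.174 0.2; 0 0.02 0 -0.1748 0.05 -0.1786 0.2; 0 0.02 0 -0.1748 0.05 -0.1786 0.2; 0 0.02 0 -0.1748 0.05 -0.1786 0.2")

```text
clock: 4.77
tcp_pos: [0.4673, -0.0711, 0.1998]
orientation: [-0.249, 2.096, -2.098]
contact_force: [-0.5, 0.0, 0.5]
grip_width: 0.799
```

```bash
python3 -c "
from plan import *
to(.469,-.0655,.071,103.9)"
```

```text
t 4.77 tcp [ 0.4673 -0.0711  0.1998] jaw -76.5 q7 -1.38 F [-0.5386  0.0466  0.5137] w 0.799
-> world [ 0.469  -0.0655  0.071 ] jaw -76.1  turn [-0.0009 -0.0067  0.0009]  shift [-0.0031  0.1288 -0.0051]  minrows 3.1
```

>>> step_arm(rows="0 0 0 0 0 0 0.2; 0 0 0 0 0 0 0.2; 0 0 0 0 0 0 0.2")

```text
clock: 5.02
tcp_pos: [0.4672, -0.0714, 0.1998]
orientation: [-0.247, 2.097, -2.098]
contact_force: [0.1, 0.5, 0.2]
grip_width: 0.801
```

```bash
python3 -c "
from plan import *
to(.469,-.0655,.071,103.9)"
```

```text
t 5.02 tcp [ 0.4672 -0.0714  0.1998] jaw -76.6 q7 -1.38 F [0.0788 0.4821 0.219 ] w 0.801
-> world [ 0.469  -0.0655  0.071 ] jaw -76.1  turn [-0.0006 -0.0086  0.0005]  shift [-0.0032  0.1288 -0.0054]  minrows 3.1
```

>>> step_arm(rows="0 -0.009 0 -0.0016 0.01 -0.0027 0.2; 0 -0.009 0 -0.0032 0.025 -0.0054 0.2; 0 -0.009 0 -0.0032 0.04 -0.0054 0.2; 0 -0.009 0 -0.0032 0.055 -0.0054 0.2; 0 -0.009 0 -0.0032 0.06 -0.0054 0.2; 0 -0.009 0 -0.0032 0.06 -0.0054 0.2; 0 -0.009 0 -0.0032 0.06 -0.0054 0.2")

```text
clock: 5.6
tcp_pos: [0.4697, -0.0644, 0.1399]
orientation: [-0.258, 2.091, -2.092]
contact_force: [-1.4, -0.1, 0.2]
grip_width: 0.798
```

```bash
python3 -c "
from plan import *
to(.469,-.0655,.071,103.9)
c=cams.capture('top')['image'];s=cams.capture('side')['image']
cv2.imwrite('pics/g1.png',cv2.resize(np.hstack([c[200:300,320:440],s[110:210,320:440]])[:,:,::-1],None,fx=3.3,fy=3.3))"
```

```text
t 5.60 tcp [ 0.4697 -0.0644  0.1399] jaw -76.0 q7 -1.41 F [-1.3606 -0.0512  0.1698] w 0.798
-> world [ 0.469  -0.0655  0.071 ] jaw -76.1  turn [-0.0002  0.0023  0.0002]  shift [0.0009 0.0689 0.0009]  minrows 1.7
```

View pics/g1.png

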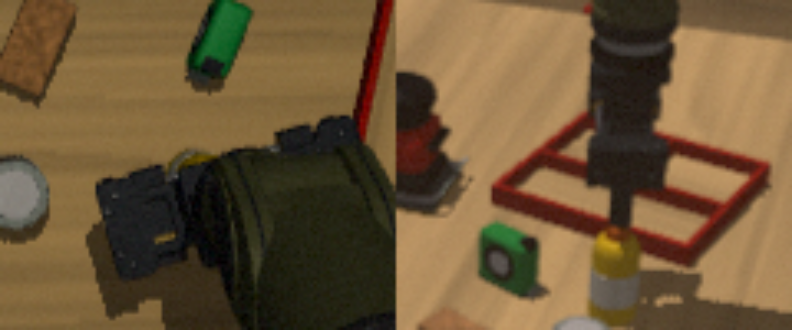

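The side crop shows the gripper centred over the glue bottle at about side px (506,178), with its nozzle between the fingers. Descending now.

>>> step_arm(rows="0 0 0 0 0.01 0 0.2; 0 0 0 0 0.025 0 0.2; 0 0 0 0 0.04 0 0.2; 0 0 0 0 0.053 0 0.2; 0 0 0 0 0.062 0 0.2; 0 0 0 0 0.068 0 0.2; 0 0 0 0 0.069 0 0.2; 0 0 0 0 0.069 0 0.2")

```text
clock: 6.37
tcp_pos: [0.4699, -0.0639, 0.0709]
orientation: [-0.258, 2.091, -2.091]
contact_force: [0.5, 0.2, 0.3]
grip_width: 0.802
```

>>> step_arm(rows="0 0 0 0 0 0 0.5; 0 0 0 0 0 0 0.6; 0 0 0 0 0 0 0.7; 0 0 0 0 0 0 0.7; 0 0 0 0 0 0 0.7; 0 0 0 0 0 0 0.7; 0 0 0 0 0 0 0.7; 0 0 0 0 0 0 0.7")

```text
clock: 7.03
tcp_pos: [0.4701, -0.0641, 0.0711]
orientation: [-0.257, 2.09, -2.091]
contact_force: [-0.4, -1.2, 5.6]
grip_width: 0.535
```

>>> step_arm(rows="0 0 0 0 -0.005 0 0.7; 0 0 0 0 -0.015 0 0.7; 0 0 0 0 -0.03 0 0.7; 0 0 0 0 -0.05 0 0.7; 0 0 0 0 -0.07 0 0.7; 0 0 0 0 -0.09 0 0.7; 0 0 0 0 -0.105 0 0.7; 0 0 0 0 -0.11 0 0.7; 0 0 0 0 -0.11 0 0.7; 0 0 0 0 -0.11 0 0.7")

```text
clock: 7.87
tcp_pos: [0.4694, -0.0638, 0.1806]
orientation: [-0.259, 2.091, -2.091]
contact_force: [0.2, -0.0, -1.6]
grip_width: 0.536
```

```bash
python3 -c "
from plan import *
x,y=slot('blue',-.059,-.049)
to(x,y,.18,103.9)
x,y=slot('blue',.059,-.049)
to(x,y,.18,103.9)
c=cams.capture('top')['image'];s=cams.capture('side')['image']
cv2.imwrite('pics/g2.png',cv2.resize(np.hstack([c[200:300,320:440],s[110:210,320:440]])[:,:,::-1],None,fx=3.3,fy=3.3))"
```

```text
t 7.87 tcp [ 0.4694 -0.0638  0.1806] jaw -75.9 q7 -1.40 F [ 0.1837 -0.0418 -1.6069] w 0.536
-> world [0.4403 0.2379 0.18  ] jaw -76.1  turn [0.0001 0.0033 0.0003]  shift [-0.0452  0.0006 -0.2997]  minrows 7.3
t 7.87 tcp [ 0.4694 -0.0638  0.1806] jaw -75.9 q7 -1.40 F [ 0.1837 -0.0418 -1.6069] w 0.536
-> world [0.5548 0.2662 0.18  ] jaw -76.1  turn [0.0001 0.0033 0.0003]  shift [-0.1632  0.0006 -0.2993]  minrows 8.2
```

View pics/g2.png

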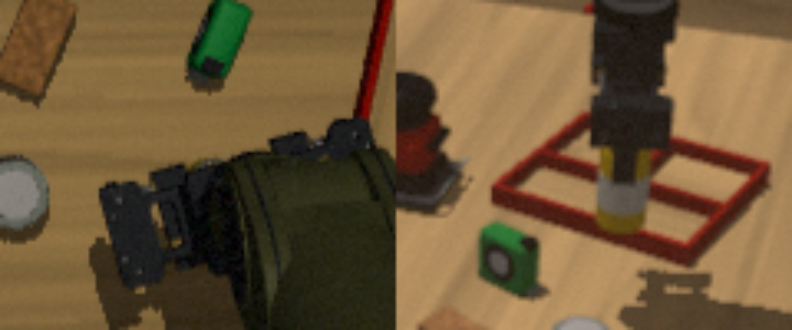

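>>> step_arm(rows="0 0 0 -0.006 0 -0.011 0.7; 0 0 0 -0.017 0 -0.031 0.7; 0 0 0 -0.032 0 -0.058 0.7; 0 0 0 -0.048 0 -0.088 0.7; 0 0 0 -0.065 0 -0.119 0.7; 0 0 0 -0.082 0 -0.15 0.7; 0 0 0 -0.099 0 -0.181 0.7; 0 0 0 -0.116 0 -0.212 0.7; 0 0 0 -0.132 0 -0.242 0.7; 0 0 0 -0.146 0 -0.268 0.7; 0 0 0 -0.157 0 -0.288 0.7; 0 0 0 -0.163 0 -0.299 0.7")

```text
clock: 8.97
tcp_pos: [0.5543, 0.2702, 0.179]
orientation: [-0.264, 2.091, -2.087]
contact_force: [-0.2, -0.1, -2.1]
grip_width: 0.534
```

>>> step_arm(rows="0 0 0 0 0 0 0.7; 0 0 0 0 0 0 0.7; 0 0 0 0 0 0 0.7")

```text
clock: 9.22
tcp_pos: [0.5545, 0.2636, 0.1797]
orientation: [-0.259, 2.09, -2.095]
contact_force: [-0.8, -0.0, -2.1]
grip_width: 0.537
```

```bash
python3 -c "
from plan import *
x,y=slot('blue',.059,-.049)
to(x,y,.078,103.9)
c=cams.capture('top')['image'];s=cams.capture('side')['image']
cv2.imwrite('pics/g3.png',cv2.resize(np.hstack([c[180:310,180:320],s[180:310,280:420]])[:,:,::-1],None,fx=2.8,fy=2.8))"
```

```text
t 9.22 tcp [0.5545 0.2636 0.1797] jaw -76.0 q7 -1.85 F [-0.7565 -0.0173 -2.1277] w 0.537
-> world [0.5548 0.2662 0.078 ] jaw -76.1  turn [-0.0023  0.0018  0.0027]  shift [-0.0013  0.1017 -0.0027]  minrows 2.4
```

View pics/g3.png

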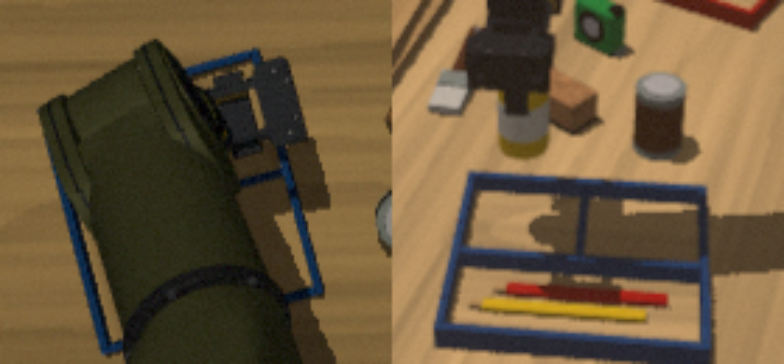

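>>> step_arm(rows="0 0 0 -0.001 0.006 -0.002 0.7; 0 0 0 -0.001 0.018 -0.003 0.7; 0 0 0 -0.001 0.034 -0.003 0.7; 0 0 0 -0.001 0.05 -0.003 0.7; 0 0 0 -0.001 0.065 -0.003 0.7; 0 0 0 -0.001 0.078 -0.003 0.7; 0 0 0 -0.001 0.088 -0.003 0.7; 0 0 0 -0.001 0.094 -0.003 0.7; 0 0 0 -0.001 0.097 -0.003 0.7; 0 0 0 -0.001 0.098 -0.003 0.7; 0 0 0 -0.001 0.098 -0.003 0.7; 0 0 0 -0.001 0.098 -0.003 0.7")

```text
clock: 10.32
tcp_pos: [0.5558, 0.2692, 0.0833]
orientation: [-0.257, 2.091, -2.09]
contact_force: [0.4, 0.4, -1.5]
grip_width: 0.536
```

>>> step_arm(rows="0 0 0 0 0.002 0 0.7; 0 0 0 0 0.003 0 0.7; 0 0 0 0 0.004 0 0.7; 0 0 0 0 0.005 0 0.7; 0 0 0 0 0.005 0 0.7; 0 0 0 0 0.005 0 0.7")

```text
clock: 10.82
tcp_pos: [0.5553, 0.2689, 0.0776]
orientation: [-0.258, 2.091, -2.091]
contact_force: [0.3, -0.3, -1.4]
grip_width: 0.532
```

>>> step_arm(rows="0 0 0 0 0.0005 0 0.7; 0 0 0 0 0.001 0 0.7; 0 0 0 0 0.0015 0 0.7; 0 0 0 0 0.0015 0 0.7; 0 0 0 0 0.0015 0 0.7")

```text
clock: 11.23
tcp_pos: [0.5557, 0.269, 0.0772]
orientation: [-0.257, 2.091, -2.09]
contact_force: [-1.2, -1.5, 5.7]
grip_width: 0.537
```

Contact. Releasing with a gentle partial opening, then up.

>>> step_arm(rows="0 0 0 0 0 0 0.44; 0 0 0 0 0 0 0.4; 0 0 0 0 0 0 0.3; 0 0 0 0 0 0 0.25; 0 0 0 0 0 0 0.22; 0 0 0 0 0 0 0.22; 0 0 0 0 0 0 0.22")

```text
clock: 11.82
tcp_pos: [0.5553, 0.269, 0.0761]
orientation: [-0.258, 2.091, -2.091]
contact_force: [-0.4, 0.1, -0.6]
grip_width: 0.78
```

>>> step_arm(rows="0 0 0 0 -0.005 0 0.22; 0 0 0 0 -0.015 0 0.22; 0 0 0 0 -0.03 0 0.22; 0 0 0 0 -0.05 0 0.22; 0 0 0 0 -0.075 0 0.22; 0 0 0 0 -0.095 0 0.22; 0 0 0 0 -0.11 0 0.22; 0 0 0 0 -0.12 0 0.22; 0 0 0 0 -0.12 0 0.22; 0 0 0 0 -0.12 0 0.22; 0 0 0 0 -0.12 0 0.22")

```text
clock: 12.73
tcp_pos: [0.5547, 0.2687, 0.1954]
orientation: [-0.26, 2.091, -2.092]
contact_force: [-0.1, 0.4, 0.7]
grip_width: 0.781
```

```bash
python3 -c "
from plan import *
to(.5823,-.0842,.2,90-25.2)"
```

```text
t 12.73 tcp [0.5547 0.2687 0.1954] jaw -75.9 q7 -1.85 F [-0.1101  0.3718  0.7067] w 0.781
-> world [ 0.5823 -0.0842  0.2   ] jaw -115.2  turn [-0.001   0.6857  0.0014]  shift [ 0.0591 -0.0043  0.349 ]  minrows 8.5
```

>>> step_arm(rows="0 0.03 0 0.002 0 0.01 0.35; 0 0.1 0 0.007 0 0.035 0.35; 0 0.17 0 0.013 0 0.07 0.35; 0 0.24 0 0.018 0 0.105 0.35; 0 0.31 0 0.024 -0.001 0.14 0.35; 0 0.38 0 0.03 -0.002 0.175 0.35; 0 0.45 0 0.036 -0.003 0.21 0.35; 0 0.52 0 0.042 -0.004 0.245 0.35; 0 0.58 0 0.047 -0.004 0.28 0.35; 0 0.63 0 0.053 -0.004 0.313 0.35; 0 0.67 0 0.057 -0.004 0.337 0.35; 0 0.686 0 0.059 -0.004 0.349 0.35")

```text
clock: 13.73
tcp_pos: [0.5818, -0.0897, 0.1995]
orientation: [-0.449, -1.968, 1.976]
contact_force: [-0.8, -0.3, 0.9]
grip_width: 0.653
```

>>> step_arm(rows="0 0 0 0 0 0 0.35; 0 0 0 0 0 0 0.35; 0 0 0 0 0 0 0.35")

```text
clock: 13.98
tcp_pos: [0.5829, -0.0811, 0.1997]
orientation: [-0.438, -1.981, 1.977]
contact_force: [-0.5, 1.2, -0.0]
grip_width: 0.649
```

```bash
python3 -c "
from plan import *
to(.5823,-.0842,.1,90-25.2)
c=cams.capture('top')['image'];s=cams.capture('side')['image']
cv2.imwrite('pics/t1.png',cv2.resize(np.hstack([c[180:310,180:320],s[180:310,280:420]])[:,:,::-1],None,fx=2.8,fy=2.8))"
```

```text
t 13.98 tcp [ 0.5829 -0.0811  0.1997] jaw -115.0 q7 -1.82 F [-0.4594  1.2029 -0.0134] w 0.649
-> world [ 0.5823 -0.0842  0.1   ] jaw -115.2  turn [0.0015 0.0031 0.0018]  shift [-0.001   0.0997  0.0032]  minrows 2.4
```

View pics/t1.png

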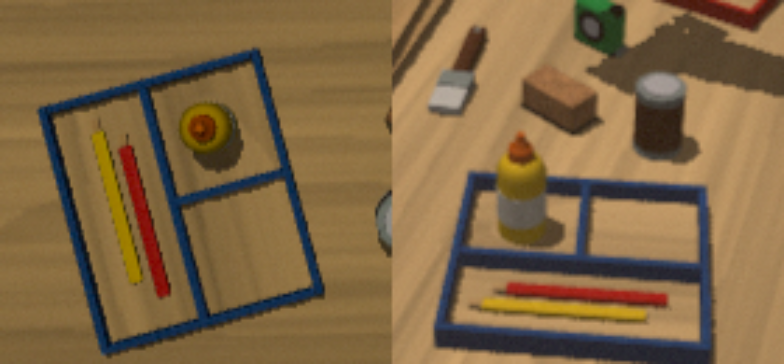

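Glue stands upright in the far small blue compartment (top px about (254,226)). Descending on the tape in two stages.

>>> step_arm(rows="0 0.003 0 -0.001 0.006 0.002 0.35; 0 0.003 0 -0.001 0.018 0.003 0.35; 0 0.003 0 -0.001 0.035 0.003 0.35; 0 0.003 0 -0.001 0.055 0.003 0.35; 0 0.003 0 -0.001 0.075 0.003 0.35; 0 0.003 0 -0.001 0.09 0.003 0.35; 0 0.003 0 -0.001 0.1 0.003 0.35; 0 0.003 0 -0.001 0.1 0.003 0.35; 0 0.003 0 -0.001 0.1 0.003 0.35")

```text
clock: 14.83
tcp_pos: [0.5826, -0.0866, 0.1]
orientation: [-0.444, -1.976, 1.976]
contact_force: [0.8, -0.9, -0.9]
grip_width: 0.652
```

```bash
python3 -c "
from plan import *
to(.5823,-.0842,.037,90-25.2)
c=cams.capture('top')['image'];s=cams.capture('side')['image']
cv2.imwrite('pics/t2.png',cv2.resize(np.hstack([c[160:270,330:450],s[130:240,290:410]])[:,:,::-1],None,fx=3.3,fy=3.3))"
```

```text
t 14.83 tcp [ 0.5826 -0.0866  0.1   ] jaw -115.4 q7 -1.80 F [ 0.8421 -0.862  -0.8792] w 0.652
-> world [ 0.5823 -0.0842  0.037 ] jaw -115.2  turn [-0.0001 -0.0027  0.0006]  shift [ 0.0012  0.063  -0.0021]  minrows 1.5
```

View pics/t2.png

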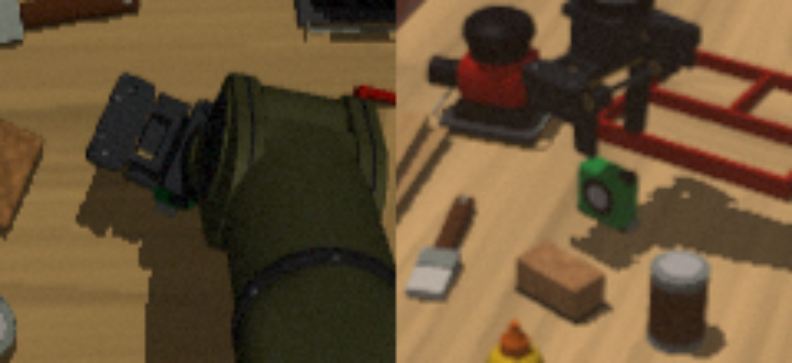

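>>> step_arm(rows="0 -0.002 0 0.001 0.008 -0.001 0.35; 0 -0.002 0 0.001 0.02 -0.002 0.35; 0 -0.002 0 0.001 0.035 -0.002 0.35; 0 -0.002 0 0.001 0.048 -0.002 0.35; 0 -0.002 0 0.001 0.058 -0.002 0.35; 0 -0.002 0 0.001 0.063 -0.002 0.35; 0 -0.002 0 0.001 0.063 -0.002 0.35; 0 -0.002 0 0.001 0.063 -0.002 0.35; 0 -0.002 0 0.001 0.063 -0.002 0.35")

```text
clock: 15.68
tcp_pos: [0.583, -0.085, 0.0376]
orientation: [-0.445, -1.977, 1.977]
contact_force: [1.1, 0.1, 0.4]
grip_width: 0.647
```

>>> step_arm(rows="0 0 0 0 0 0 0.55; 0 0 0 0 0 0 0.65; 0 0 0 0 0 0 0.8; 0 0 0 0 0 0 0.9; 0 0 0 0 0 0 0.9; 0 0 0 0 0 0 0.9; 0 0 0 0 0 0 0.9; 0 0 0 0 0 0 0.9")

```text
clock: 16.35
tcp_pos: [0.5829, -0.0847, 0.0375]
orientation: [-0.444, -1.977, 1.977]
contact_force: [0.1, 0.0, 2.6]
grip_width: 0.341
```

>>> step_arm(rows="0 0 0 0 -0.005 0 0.9; 0 0 0 0 -0.015 0 0.9; 0 0 0 0 -0.03 0 0.9; 0 0 0 0 -0.05 0 0.9; 0 0 0 0 -0.075 0 0.9; 0 0 0 0 -0.1 0 0.9; 0 0 0 0 -0.12 0 0.9; 0 0 0 0 -0.135 0 0.9; 0 0 0 0 -0.14 0 0.9; 0 0 0 0 -0.14 0 0.9; 0 0 0 0 -0.14 0 0.9")

```text
clock: 17.27
tcp_pos: [0.582, -0.0847, 0.1769]
orientation: [-0.442, -1.977, 1.977]
contact_force: [0.1, 0.1, -2.8]
grip_width: 0.338
```

```bash
python3 -c "
from plan import *
x,y=slot('blue',-.059,-.049)
to(x,y,.18,103.9)
c=cams.capture('side')['image']
cv2.imwrite('pics/t3.png',cv2.resize(c[80:240,290:450][:,:,::-1],None,fx=3.3,fy=3.3))"
```

```text
t 17.27 tcp [ 0.582  -0.0847  0.1769] jaw -115.3 q7 -1.82 F [ 0.112   0.058  -2.7983] w 0.338
-> world [0.4403 0.2379 0.18  ] jaw -76.1  turn [-0.     -0.6838  0.0009]  shift [ 0.2659 -0.003  -0.2312]  minrows 8.4
```

View pics/t3.png

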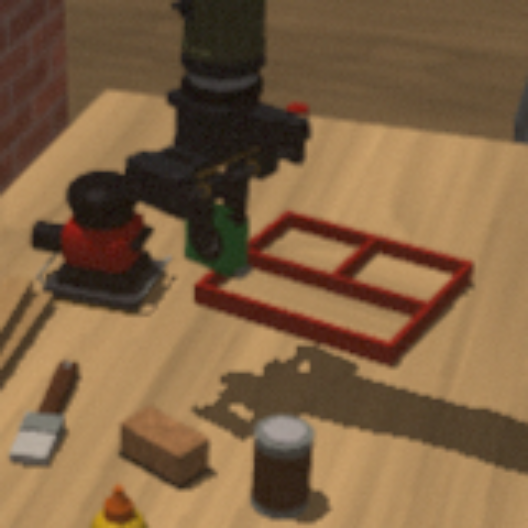

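>>> step_arm(rows="0 -0.03 0 0.008 0 -0.007 0.9; 0 -0.09 0 0.024 0 -0.021 0.9; 0 -0.16 0 0.047 0 -0.041 0.9; 0 -0.23 0 0.073 0 -0.064 0.9; 0 -0.3 0 0.101 -0.001 -0.088 0.9; 0 -0.37 0 0.129 -0.002 -0.112 0.9; 0 -0.44 0 0.157 -0.003 -0.136 0.9; 0 -0.51 0 0.185 -0.003 -0.16 0.9; 0 -0.57 0 0.211 -0.003 -0.183 0.9; 0 -0.62 0 0.235 -0.003 -0.204 0.9; 0 -0.66 0 0.254 -0.003 -0.221 0.9; 0 -0.684 0 0.266 -0.003 -0.231 0.9")

```text
clock: 18.32
tcp_pos: [0.4378, 0.2417, 0.1794]
orientation: [-0.267, 2.09, -2.087]
contact_force: [0.6, -0.7, -2.5]
grip_width: 0.336
```

>>> step_arm(rows="0 0 0 0 0 0 0.9; 0 0 0 0 0 0 0.9; 0 0 0 0 0 0 0.9; 0 0 0 0 0 0 0.9")

```text
clock: 18.65
tcp_pos: [0.4411, 0.2359, 0.1799]
orientation: [-0.253, 2.093, -2.096]
contact_force: [-0.2, 0.4, -1.7]
grip_width: 0.337
```

```bash
python3 -c "
from plan import *
x,y=slot('blue',-.059,-.049)
to(x,y,.0475,103.9)"
```

```text
t 18.65 tcp [0.4411 0.2359 0.1799] jaw -76.2 q7 -1.90 F [-0.189   0.4119 -1.6737] w 0.337
-> world [0.4403 0.2379 0.0475] jaw -76.1  turn [-0.0014 -0.0024  0.0006]  shift [ 0.0003  0.1324 -0.0023]  minrows 3.2
```

>>> step_arm(rows="0 0 0 0 0.006 -0.001 0.9; 0 0 0 0 0.02 -0.002 0.9; 0 0 0 0 0.038 -0.002 0.9; 0 0 0 0 0.058 -0.002 0.9; 0 0 0 0 0.078 -0.002 0.9; 0 0 0 0 0.097 -0.002 0.9; 0 0 0 0 0.112 -0.002 0.9; 0 0 0 0 0.123 -0.002 0.9; 0 0 0 0 0.129 -0.002 0.9; 0 0 0 0 0.132 -0.002 0.9; 0 0 0 0 0.132 -0.002 0.9; 0 0 0 0 0.132 -0.002 0.9")

```text
clock: 19.65
tcp_pos: [0.4406, 0.2396, 0.0486]
orientation: [-0.254, 2.092, -2.092]
contact_force: [-0.2, -0.1, -1.6]
grip_width: 0.341
```

>>> step_arm(rows="0 0 0 0 0.001 0 0.9; 0 0 0 0 0.002 0 0.9; 0 0 0 0 0.003 0 0.9; 0 0 0 0 0.004 0 0.9; 0 0 0 0 0.004 0 0.9; 0 0 0 0 0.004 0 0.9")

```text
clock: 20.15
tcp_pos: [0.4402, 0.2396, 0.0442]
orientation: [-0.255, 2.092, -2.092]
contact_force: [-0.0, 0.3, -1.8]
grip_width: 0.342
```

>>> step_arm(rows="0 0 0 0 0.0005 0 0.9; 0 0 0 0 0.001 0 0.9; 0 0 0 0 0.0015 0 0.9; 0 0 0 0 0.0015 0 0.9; 0 0 0 0 0.0015 0 0.9")

```text
clock: 20.57
tcp_pos: [0.4403, 0.2397, 0.0434]
orientation: [-0.255, 2.092, -2.092]
contact_force: [-1.0, 1.0, 6.3]
grip_width: 0.336
```

>>> step_arm(rows="0 0 0 0 0 0 0.64; 0 0 0 0 0 0 0.6; 0 0 0 0 0 0 0.5; 0 0 0 0 0 0 0.45; 0 0 0 0 0 0 0.45; 0 0 0 0 0 0 0.45; 0 0 0 0 0 0 0.45")

```text
clock: 21.15
tcp_pos: [0.4403, 0.2396, 0.0426]
orientation: [-0.255, 2.092, -2.093]
contact_force: [-0.5, -1.5, -0.2]
grip_width: 0.548
```

>>> step_arm(rows="0 0 0 0 -0.005 0 0.45; 0 0 0 0 -0.015 0 0.45; 0 0 0 0 -0.03 0 0.45; 0 0 0 0 -0.05 0 0.45; 0 0 0 0 -0.08 0 0.4; 0 0 0 0 -0.11 0 0.35; 0 0 0 0 -0.13 0 0.3; 0 0 0 0 -0.14 0 0.3; 0 0 0 0 -0.14 0 0.3; 0 0 0 0 -0.14 0 0.3")

```text
clock: 21.98
tcp_pos: [0.4404, 0.2397, 0.1836]
orientation: [-0.254, 2.092, -2.091]
contact_force: [-0.5, 0.1, -0.9]
grip_width: 0.699
```

```bash
python3 -c "
from plan import *
to(.5837,.0667,.18,90-25.2)"
```

```text
t 21.98 tcp [0.4404 0.2397 0.1836] jaw -76.1 q7 -1.90 F [-0.5023  0.0741 -0.9177] w 0.699
-> world [0.5837 0.0667 0.18  ] jaw -115.2  turn [ 0.001   0.6826 -0.0014]  shift [-0.0975  0.0037  0.2024]  minrows 5.5
```

>>> step_arm(rows="0 0.03 0 -0.005 0 0.01 0.3; 0 0.1 0 -0.015 0 0.03 0.3; 0 0.17 0 -0.027 0 0.055 0.3; 0 0.25 0 -0.038 0 0.08 0.3; 0 0.33 0 -0.05 0 0.105 0.3; 0 0.41 0 -0.062 0.002 0.13 0.3; 0 0.49 0 -0.074 0.004 0.155 0.3; 0 0.57 0 -0.086 0.004 0.178 0.3; 0 0.64 0 -0.094 0.004 0.195 0.3; 0 0.683 0 -0.0975 0.004 0.2024 0.3; 0 0.683 0 -0.0975 0.004 0.2024 0.3; 0 0.683 0 -0.0975 0.004 0.2024 0.3")

```text
clock: 22.98
tcp_pos: [0.5826, 0.0668, 0.1778]
orientation: [-0.439, -1.977, 1.978]
contact_force: [-0.7, 1.0, 0.8]
grip_width: 0.7
```

>>> step_arm(rows="0 0 0 0 0 0 0.3; 0 0 0 0 0 0 0.3")

```text
clock: 23.15
tcp_pos: [0.5825, 0.0683, 0.1785]
orientation: [-0.438, -1.98, 1.978]
contact_force: [0.1, 0.6, 0.7]
grip_width: 0.702
```

```bash
python3 -c "
from plan import *
to(.5837,.0667,.08,90-25.2)
c=cams.capture('top')['image'];s=cams.capture('side')['image']
cv2.imwrite('pics/b1.png',cv2.resize(np.hstack([c[180:310,180:320],s[180:310,280:420]])[:,:,::-1],None,fx=2.8,fy=2.8))"
```

```text
t 23.15 tcp [0.5825 0.0683 0.1785] jaw -115.0 q7 -2.03 F [0.1445 0.5828 0.6506] w 0.702
-> world [0.5837 0.0667 0.08  ] jaw -115.2  turn [0.0003 0.0027 0.0016]  shift [-0.0019  0.0985  0.001 ]  minrows 2.4
```

View pics/b1.png

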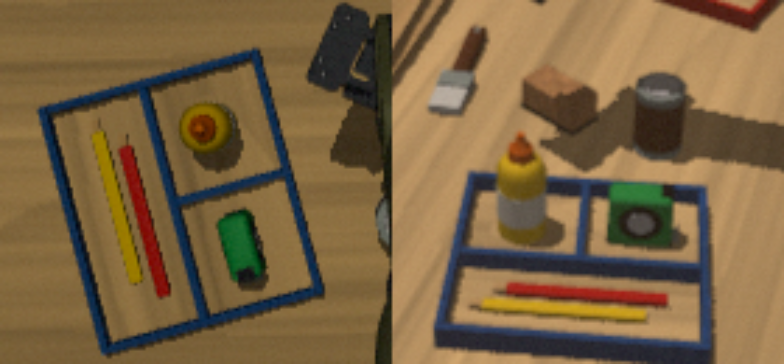

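The glue and tape both stand in their own blue compartments. Now the block.

>>> step_arm(rows="0 0.003 0 -0.001 0.006 0.001 0.3; 0 0.003 0 -0.002 0.018 0.001 0.3; 0 0.003 0 -0.002 0.035 0.001 0.3; 0 0.003 0 -0.002 0.055 0.001 0.3; 0 0.003 0 -0.002 0.075 0.001 0.3; 0 0.003 0 -0.002 0.09 0.001 0.3; 0 0.003 0 -0.002 0.098 0.001 0.3; 0 0.003 0 -0.002 0.1 0.001 0.3; 0 0.003 0 -0.002 0.1 0.001 0.3; 0 0.003 0 -0.002 0.1 0.001 0.3")

```text
clock: 24.08
tcp_pos: [0.5854, 0.0647, 0.0791]
orientation: [-0.446, -1.976, 1.976]
contact_force: [-0.2, -1.1, 0.4]
grip_width: 0.703
```

```bash
python3 -c "
from plan import *
to(.5837,.0667,.02,90-25.2)
c=cams.capture('top')['image'];s=cams.capture('side')['image']
cv2.imwrite('pics/b2.png',cv2.resize(np.hstack([c[160:270,270:390],s[150:260,290:410]])[:,:,::-1],None,fx=3.3,fy=3.3))"
```

```text
t 24.08 tcp [0.5854 0.0647 0.0791] jaw -115.4 q7 -2.01 F [-0.2187 -1.08    0.3818] w 0.703
-> world [0.5837 0.0667 0.02  ] jaw -115.2  turn [ 0.0004 -0.0035 -0.0009]  shift [ 0.0024  0.0591 -0.001 ]  minrows 1.4
```

View pics/b2.png

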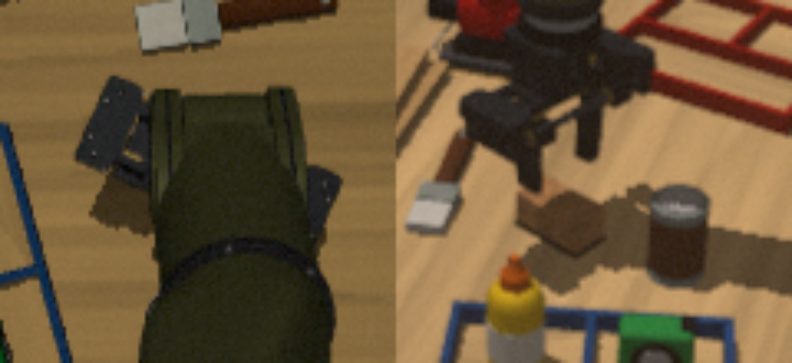

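>>> step_arm(rows="0 -0.003 0 0.001 0.006 0 0.3; 0 -0.003 0 0.002 0.016 0 0.3; 0 -0.003 0 0.002 0.03 0 0.3; 0 -0.003 0 0.002 0.043 0 0.3; 0 -0.003 0 0.002 0.053 0 0.3; 0 -0.003 0 0.002 0.058 0 0.3; 0 -0.003 0 0.002 0.059 0 0.3; 0 -0.003 0 0.002 0.059 0 0.3")

```text
clock: 24.85
tcp_pos: [0.5829, 0.0656, 0.0192]
orientation: [-0.442, -1.977, 1.978]
contact_force: [0.9, 0.4, -1.0]
grip_width: 0.702
```

>>> step_arm(rows="0 0 0 0 0 0 0.45; 0 0 0 0 0 0 0.55; 0 0 0 0 0 0 0.7; 0 0 0 0 0 0 0.8; 0 0 0 0 0 0 0.8; 0 0 0 0 0 0 0.8; 0 0 0 0 0 0 0.8; 0 0 0 0 0 0 0.8", newtons=20)

```text
clock: 25.52
tcp_pos: [0.5835, 0.0657, 0.0203]
orientation: [-0.444, -1.978, 1.978]
contact_force: [-0.5, -0.4, 6.7]
grip_width: 0.475
```

>>> step_arm(rows="0 0 0 0 -0.005 0 0.8; 0 0 0 0 -0.015 0 0.8; 0 0 0 0 -0.03 0 0.8; 0 0 0 0 -0.055 0 0.8; 0 0 0 0 -0.08 0 0.8; 0 0 0 0 -0.105 0 0.8; 0 0 0 0 -0.13 0 0.8; 0 0 0 0 -0.15 0 0.8; 0 0 0 0 -0.16 0 0.8; 0 0 0 0 -0.16 0 0.8; 0 0 0 0 -0.16 0 0.8")

```text
clock: 26.43
tcp_pos: [0.5828, 0.0657, 0.1797]
orientation: [-0.442, -1.978, 1.978]
contact_force: [-0.9, 0.5, -1.0]
grip_width: 0.477
```

```bash
python3 -c "
from plan import *
x,y=slot('red',.059,-.049)
to(x,y,.18,76.2)
c=cams.capture('side')['image']
cv2.imwrite('pics/b3.png',cv2.resize(c[80:240,290:450][:,:,::-1],None,fx=3.3,fy=3.3))"
```

```text
t 26.43 tcp [0.5828 0.0657 0.1797] jaw -115.2 q7 -2.03 F [-0.9262  0.4555 -1.0205] w 0.477
-> world [ 0.5528 -0.3718  0.18  ] jaw -103.8  turn [ 0.     -0.1992  0.0001]  shift [-0.1592 -0.0004  0.4086]  minrows 10.5
```

View pics/b3.png

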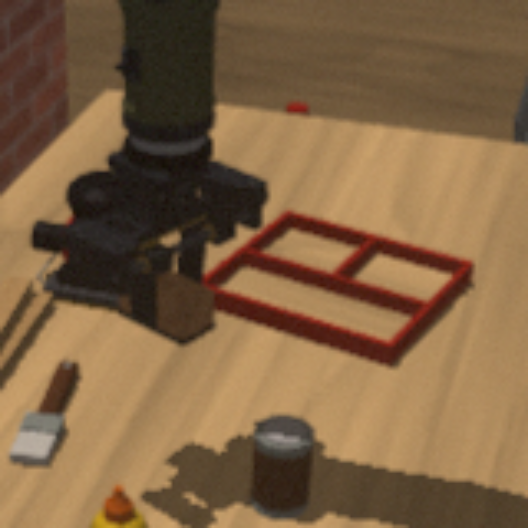

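>>> step_arm(rows="0 0 0 -0.003 0 0.008 0.8; 0 -0.01 0 -0.01 0 0.025 0.8; 0 -0.02 0 -0.019 0 0.049 0.8; 0 -0.04 0 -0.03 0 0.078 0.8; 0 -0.05 0 -0.043 0 0.11 0.8; 0 -0.07 0 -0.056 0 0.143 0.8; 0 -0.09 0 -0.068 0 0.176 0.8; 0 -0.1 0 -0.081 0 0.208 0.8; 0 -0.12 0 -0.094 0 0.241 0.8; 0 -0.13 0 -0.107 0 0.274 0.8; 0 -0.15 0 -0.118 0 0.302 0.8; 0 -0.16 0 -0.127 0 0.327 0.8")

```text
clock: 27.48
tcp_pos: [0.5566, -0.2878, 0.1781]
orientation: [-0.291, -2.068, 2.07]
contact_force: [0.0, -0.3, -0.8]
grip_width: 0.475
```

>>> step_arm(rows="0 -0.01 0 -0.01 0 0.018 0.8; 0 -0.02 0 -0.02 0 0.037 0.8; 0 -0.03 0 -0.028 0 0.055 0.8; 0 -0.04 0 -0.034 0 0.07 0.8; 0 -0.04 0 -0.038 0 0.079 0.8; 0 -0.04 0 -0.038 0 0.079 0.8; 0 -0.04 0 -0.038 0 0.079 0.8; 0 -0.04 0 -0.038 0 0.079 0.8; 0 -0.04 0 -0.038 0 0.079 0.8")

```text
clock: 28.23
tcp_pos: [0.5736, -0.3688, 0.1795]
orientation: [-0.25, -2.096, 2.093]
contact_force: [-0.1, -0.4, -1.3]
grip_width: 0.477
```

```bash
python3 -c "
from plan import *
x,y=slot('red',.059,-.049)
to(x,y,.08,76.2)"
```

```text
t 28.23 tcp [ 0.5736 -0.3688  0.1795] jaw -103.7 q7 -1.28 F [-0.1325 -0.435  -1.2743] w 0.477
-> world [ 0.5528 -0.3718  0.08  ] jaw -103.8  turn [0.0014 0.0025 0.0007]  shift [0.0194 0.0995 0.0079]  minrows 2.4
```

>>> step_arm(rows="0 0.002 0 0.006 0 0.002 0.8; 0 0.002 0 0.013 0.005 0.005 0.8; 0 0.002 0 0.0194 0.015 0.008 0.8; 0 0.002 0 0.0194 0.03 0.008 0.8; 0 0.002 0 0.0194 0.05 0.008 0.8; 0 0.002 0 0.0194 0.07 0.008 0.8; 0 0.002 0 0.0194 0.087 0.008 0.8; 0 0.002 0 0.0194 0.097 0.008 0.8; 0 0.002 0 0.0194 0.1 0.008 0.8; 0 0.002 0 0.0194 0.1 0.008 0.8; 0 0.002 0 0.0194 0.1 0.008 0.8; 0 0.002 0 0.0194 0.1 0.008 0.8")

```text
clock: 29.23
tcp_pos: [0.5533, -0.3744, 0.081]
orientation: [-0.257, -2.092, 2.095]
contact_force: [-0.2, -0.9, -0.5]
grip_width: 0.473
```

```bash
python3 -c "
from plan import *
x,y=slot('red',.059,-.049)
to(x,y,.031,76.2)
c=cams.capture('top')['image'];s=cams.capture('side')['image']
cv2.imwrite('pics/b4.png',cv2.resize(np.hstack([c[170:310,400:540],s[100:240,330:470]])[:,:,::-1],None,fx=2.8,fy=2.8))"
```

```text
t 29.23 tcp [ 0.5533 -0.3744  0.081 ] jaw -103.9 q7 -1.27 F [-0.1799 -0.9097 -0.4842] w 0.473
-> world [ 0.5528 -0.3718  0.031 ] jaw -103.8  turn [-0.0008 -0.0014 -0.0022]  shift [ 0.0012  0.05   -0.0025]  minrows 1.2
```

View pics/b4.png

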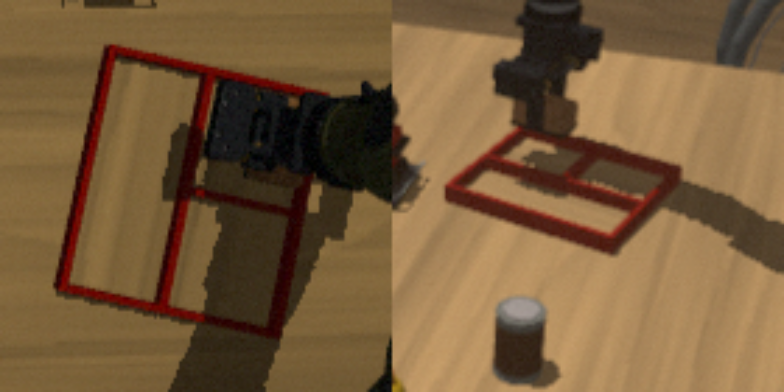

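>>> step_arm(rows="0 0 0 0.001 0.006 -0.001 0.8; 0 0 0 0.001 0.016 -0.002 0.8; 0 0 0 0.001 0.028 -0.002 0.8; 0 0 0 0.001 0.039 -0.002 0.8; 0 0 0 0.001 0.046 -0.002 0.8; 0 0 0 0.001 0.049 -0.002 0.8; 0 0 0 0.001 0.05 -0.002 0.8; 0 0 0 0.001 0.05 -0.002 0.8; 0 0 0 0.001 0.05 -0.002 0.8")

```text
clock: 30.08
tcp_pos: [0.5524, -0.3719, 0.03]
orientation: [-0.256, -2.093, 2.094]
contact_force: [-0.4, -0.2, -0.4]
grip_width: 0.478
```

>>> step_arm(rows="0 0 0 0 0.001 0 0.8; 0 0 0 0 0.002 0 0.8; 0 0 0 0 0.003 0 0.8; 0 0 0 0 0.004 0 0.8; 0 0 0 0 0.004 0 0.8; 0 0 0 0 0.004 0 0.8")

```text
clock: 30.58
tcp_pos: [0.5523, -0.3717, 0.0263]
orientation: [-0.255, -2.093, 2.093]
contact_force: [-1.9, 0.1, 4.4]
grip_width: 0.475
```

>>> step_arm(rows="0 0 0 0 0 0 0.5; 0 0 0 0 0 0 0.46; 0 0 0 0 0 0 0.42; 0 0 0 0 0 0 0.39; 0 0 0 0 0 0 0.39; 0 0 0 0 0 0 0.39")

```text
clock: 31.08
tcp_pos: [0.5521, -0.3716, 0.0256]
orientation: [-0.255, -2.093, 2.093]
contact_force: [-0.3, 0.3, -0.5]
grip_width: 0.611
```

>>> step_arm(rows="0 0 0 0 -0.005 0 0.39; 0 0 0 0 -0.015 0 0.39; 0 0 0 0 -0.03 0 0.39; 0 0 0 0 -0.05 0 0.39; 0 0 0 0 -0.08 0 0.3; 0 0 0 0 -0.11 0 0.2; 0 0 0 0 -0.135 0 0.15; 0 0 0 0 -0.15 0 0.15; 0 0 0 0 -0.155 0 0.15; 0 0 0 0 -0.155 0 0.15; 0 0 0 0 -0.155 0 0.15")

```text
clock: 32.0
tcp_pos: [0.5518, -0.3714, 0.1808]
orientation: [-0.254, -2.093, 2.093]
contact_force: [-0.1, -0.6, -0.9]
grip_width: 0.854
```

```bash
python3 -c "
from plan import *
to(.4636,.0845,.18,76.2)"
```

```text
t 32.00 tcp [ 0.5518 -0.3714  0.1808] jaw -103.9 q7 -1.27 F [-0.1357 -0.6321 -0.9109] w 0.854
-> world [0.4636 0.0845 0.18  ] jaw -103.8  turn [ 0.0001 -0.0012  0.0002]  shift [ 0.1949  0.0009 -0.4215]  minrows 11.1
```

>>> step_arm(rows="0 0 0 0.005 0 -0.01 0.15; 0 0 0 0.016 0 -0.034 0.15; 0 0 0 0.031 0 -0.067 0.15; 0 0 0 0.047 0 -0.101 0.15; 0 0 0 0.062 0 -0.135 0.15; 0 0 0 0.078 0 -0.169 0.15; 0 0 0 0.094 0 -0.202 0.15; 0 0 0 0.109 0 -0.236 0.15; 0 0 0 0.125 0 -0.27 0.15; 0 0 0 0.14 0 -0.303 0.15; 0 0 0 0.156 0 -0.337 0.15; 0 0 0 0.168 0 -0.363 0.15")

```text
clock: 33.0
tcp_pos: [0.4741, 0.0241, 0.1796]
orientation: [-0.248, -2.093, 2.092]
contact_force: [1.2, 0.8, 0.4]
grip_width: 0.853
```

>>> step_arm(rows="0 0 0 0.012 0 -0.025 0.15; 0 0 0 0.02 0 -0.044 0.15; 0 0 0 0.026 0 -0.057 0.15; 0 0 0 0.027 0 -0.058 0.15; 0 0 0 0.027 0 -0.058 0.15; 0 0 0 0.027 0 -0.058 0.15; 0 0 0 0.027 0 -0.058 0.15; 0 0 0 0.027 0 -0.058 0.15")

```text
clock: 33.67
tcp_pos: [0.4639, 0.0823, 0.1806]
orientation: [-0.257, -2.091, 2.092]
contact_force: [-0.2, -0.6, 0.7]
grip_width: 0.848
```

```bash
python3 -c "
from plan import *
to(.4636,.0845,.11,76.2)
c=cams.capture('top')['image'];s=cams.capture('side')['image']
cv2.imwrite('pics/n1.png',cv2.resize(np.hstack([c[170:310,400:540],s[130:270,320:460]])[:,:,::-1],None,fx=2.8,fy=2.8))"
```

```text
t 33.67 tcp [0.4639 0.0823 0.1806] jaw -104.0 q7 -1.93 F [-0.2241 -0.5933  0.6637] w 0.848
-> world [0.4636 0.0845 0.11  ] jaw -103.8  turn [-0.0008 -0.0038 -0.0001]  shift [ 0.0009  0.0706 -0.0021]  minrows 1.7
```

View pics/n1.png

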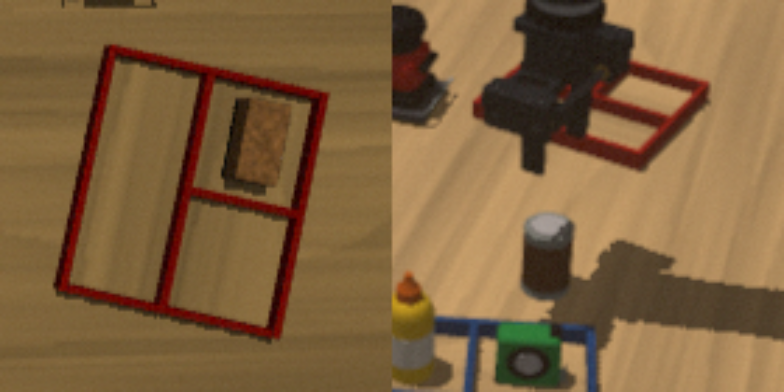

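The block sits flat in the far small red compartment. Descending on the tin.

>>> step_arm(rows="0 -0.003 0 0.001 0.006 -0.001 0.15; 0 -0.003 0 0.001 0.018 -0.002 0.15; 0 -0.003 0 0.001 0.036 -0.002 0.15; 0 -0.003 0 0.001 0.055 -0.002 0.15; 0 -0.003 0 0.001 0.066 -0.002 0.15; 0 -0.003 0 0.001 0.07 -0.002 0.15; 0 -0.003 0 0.001 0.07 -0.002 0.15; 0 -0.003 0 0.001 0.07 -0.002 0.15")

```text
clock: 34.43
tcp_pos: [0.4634, 0.0859, 0.1108]
orientation: [-0.252, -2.094, 2.094]
contact_force: [-0.1, -0.3, 0.5]
grip_width: 0.853
```

```bash
python3 -c "
from plan import *
to(.4636,.0845,.052,76.2)"
```

```text
t 34.43 tcp [0.4634 0.0859 0.1108] jaw -103.7 q7 -1.91 F [-0.082  -0.2552  0.4884] w 0.853
-> world [0.4636 0.0845 0.052 ] jaw -103.8  turn [-0.0001  0.0015 -0.    ]  shift [-0.0006  0.0588  0.0013]  minrows 1.4
```

>>> step_arm(rows="0 0 0 0 0.006 0.001 0.15; 0 0 0 0 0.016 0.001 0.15; 0 0 0 0 0.03 0.001 0.15; 0 0 0 0 0.043 0.001 0.15; 0 0 0 0 0.053 0.001 0.15; 0 0 0 0 0.058 0.001 0.15; 0 0 0 0 0.059 0.001 0.15; 0 0 0 0 0.059 0.001 0.15")

```text
clock: 35.1
tcp_pos: [0.4629, 0.0849, 0.0515]
orientation: [-0.251, -2.094, 2.094]
contact_force: [0.3, 0.3, -0.3]
grip_width: 0.85
```

>>> step_arm(rows="0 0 0 0 0 0 0.3; 0 0 0 0 0 0 0.4; 0 0 0 0 0 0 0.5; 0 0 0 0 0 0 0.65; 0 0 0 0 0 0 0.65; 0 0 0 0 0 0 0.65; 0 0 0 0 0 0 0.65; 0 0 0 0 0 0 0.65", newtons=30)

```text
clock: 35.77
tcp_pos: [0.4634, 0.0852, 0.0521]
orientation: [-0.253, -2.095, 2.095]
contact_force: [-0.2, 1.4, 4.8]
grip_width: 0.581
```

>>> step_arm(rows="0 0 0 0 -0.005 0 0.65; 0 0 0 0 -0.015 0 0.65; 0 0 0 0 -0.03 0 0.65; 0 0 0 0 -0.05 0 0.65; 0 0 0 0 -0.075 0 0.65; 0 0 0 0 -0.1 0 0.65; 0 0 0 0 -0.12 0 0.65; 0 0 0 0 -0.13 0 0.65; 0 0 0 0 -0.13 0 0.65; 0 0 0 0 -0.13 0 0.65")

```text
clock: 36.6
tcp_pos: [0.4629, 0.085, 0.1822]
orientation: [-0.253, -2.095, 2.094]
contact_force: [-0.5, -0.4, -3.4]
grip_width: 0.584
```

```bash
python3 -c "
from plan import *
x,y=slot('red',-.059,-.049)
to(x,y,.18,76.2)
c=cams.capture('side')['image']
cv2.imwrite('pics/n2.png',cv2.resize(c[80:240,290:450][:,:,::-1],None,fx=3.3,fy=3.3))"
```

```text
t 36.60 tcp [0.4629 0.085  0.1822] jaw -103.7 q7 -1.92 F [-0.5268 -0.3927 -3.4148] w 0.584
-> world [ 0.4382 -0.3436  0.18  ] jaw -103.8  turn [ 0.0003  0.0016 -0.0007]  shift [-0.0776  0.0022  0.4222]  minrows 10.3
```

View pics/n2.png

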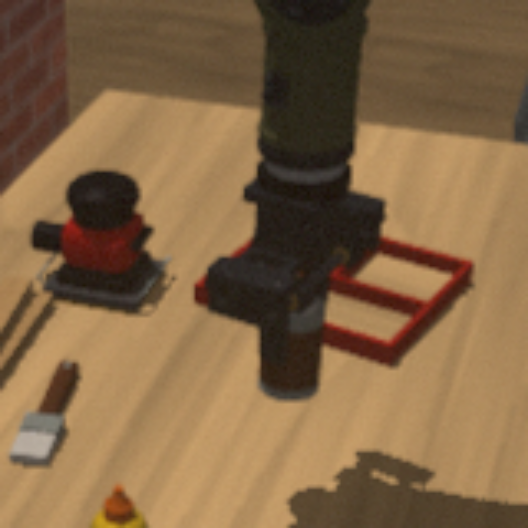

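>>> step_arm(rows="0 0 0 -0.002 0 0.008 0.65; 0 0 0 -0.005 0 0.025 0.65; 0 0 0 -0.009 0 0.049 0.65; 0 0 0 -0.014 0 0.078 0.65; 0 0 0 -0.02 0 0.109 0.65; 0 0 0 -0.026 0 0.14 0.65; 0 0 0 -0.032 0 0.171 0.65; 0 0 0 -0.037 0 0.202 0.65; 0 0 0 -0.043 0 0.233 0.65; 0 0 0 -0.049 0 0.264 0.65; 0 0 0 -0.054 0 0.295 0.65; 0 0 0 -0.06 0 0.325 0.65")

```text
clock: 37.65
tcp_pos: [0.4424, -0.247, 0.1805]
orientation: [-0.25, -2.093, 2.092]
contact_force: [0.4, -0.0, -1.8]
grip_width: 0.584
```

>>> step_arm(rows="0 0 0 -0.005 0 0.028 0.65; 0 0 0 -0.01 0 0.053 0.65; 0 0 0 -0.014 0 0.075 0.65; 0 0 0 -0.017 0 0.09 0.65; 0 0 0 -0.018 0 0.097 0.65; 0 0 0 -0.018 0 0.097 0.65; 0 0 0 -0.018 0 0.097 0.65; 0 0 0 -0.018 0 0.097 0.65; 0 0 0 -0.018 0 0.097 0.65")

```text
clock: 38.4
tcp_pos: [0.4391, -0.3417, 0.1815]
orientation: [-0.249, -2.097, 2.094]
contact_force: [0.4, 0.1, -2.1]
grip_width: 0.58
```

```bash
python3 -c "
from plan import *
x,y=slot('red',-.059,-.049)
to(x,y,.062,76.2)"
```

```text
t 38.40 tcp [ 0.4391 -0.3417  0.1815] jaw -103.6 q7 -1.24 F [ 0.4248  0.0949 -2.1071] w 0.580
-> world [ 0.4382 -0.3436  0.062 ] jaw -103.8  turn [0.0012 0.004  0.0008]  shift [0.0003 0.1195 0.0022]  minrows 2.9
```

>>> step_arm(rows="0 0.003 0 0 0.006 0.001 0.65; 0 0.003 0 0 0.02 0.002 0.65; 0 0.003 0 0 0.038 0.002 0.65; 0 0.003 0 0 0.058 0.002 0.65; 0 0.003 0 0 0.078 0.002 0.65; 0 0.003 0 0 0.095 0.002 0.65; 0 0.003 0 0 0.108 0.002 0.65; 0 0.003 0 0 0.116 0.002 0.65; 0 0.003 0 0 0.12 0.002 0.65; 0 0.003 0 0 0.12 0.002 0.65; 0 0.003 0 0 0.12 0.002 0.65; 0 0.003 0 0 0.12 0.002 0.65")

```text
clock: 39.4
tcp_pos: [0.4389, -0.3457, 0.0625]
orientation: [-0.256, -2.093, 2.094]
contact_force: [-1.1, 0.4, -2.5]
grip_width: 0.582
```

>>> step_arm(rows="0 0 0 0 0.001 0 0.65; 0 0 0 0 0.002 0 0.65; 0 0 0 0 0.003 0 0.65; 0 0 0 0 0.004 0 0.65; 0 0 0 0 0.0045 0 0.65; 0 0 0 0 0.0045 0 0.65; 0 0 0 0 0.0045 0 0.65")

```text
clock: 39.98
tcp_pos: [0.4385, -0.3455, 0.0582]
orientation: [-0.255, -2.093, 2.093]
contact_force: [-0.7, 1.1, 6.4]
grip_width: 0.581
```

>>> step_arm(rows="0 0 0 0 0 0 0.4; 0 0 0 0 0 0 0.35; 0 0 0 0 0 0 0.3; 0 0 0 0 0 0 0.22; 0 0 0 0 0 0 0.18; 0 0 0 0 0 0 0.18; 0 0 0 0 0 0 0.18")

```text
clock: 40.57
tcp_pos: [0.4384, -0.3454, 0.0572]
orientation: [-0.255, -2.093, 2.093]
contact_force: [0.3, -0.2, -0.0]
grip_width: 0.82
```

>>> step_arm(rows="0 0 0 0 -0.005 0 0.18; 0 0 0 0 -0.015 0 0.18; 0 0 0 0 -0.03 0 0.18; 0 0 0 0 -0.05 0 0.18; 0 0 0 0 -0.08 0 0.2; 0 0 0 0 -0.11 0 0.3; 0 0 0 0 -0.135 0 0.4; 0 0 0 0 -0.142 0 0.4; 0 0 0 0 -0.142 0 0.4; 0 0 0 0 -0.142 0 0.4")

```text
clock: 41.4
tcp_pos: [0.4381, -0.3452, 0.1993]
orientation: [-0.255, -2.093, 2.093]
contact_force: [-0.3, 0.6, -0.1]
grip_width: 0.604
```

```bash
python3 -c "
from plan import *
to(.7168,.0313,.2,8.3)
print(sensors.get_obs()['qpos'])"
```

```text
t 41.40 tcp [ 0.4381 -0.3452  0.1993] jaw -103.9 q7 -1.24 F [-0.2765  0.6206 -0.1489] w 0.604
-> world [0.7168 0.0313 0.2   ] jaw -171.7  turn [-0.      1.1838 -0.0002]  shift [-0.1802 -0.0007 -0.4324]  minrows 11.2
[ 0.5889  0.6663 -0.007   1.829   0.0073  0.646  -1.2354]
```

The tin is released. For the brush, the half-turn-equivalent jaw angle of -171.7° would exceed joint 7's range, so I'll turn the other way by -1.958 rad. I'll also check the tin on the way.

>>> step_arm(rows="0 -0.05 0 -0.004 0 -0.009 0.5; 0 -0.15 0 -0.011 0 -0.027 0.5; 0 -0.26 0 -0.022 0 -0.052 0.5; 0 -0.37 0 -0.033 0 -0.08 0.5; 0 -0.48 0 -0.045 0 -0.107 0.5; 0 -0.59 0 -0.056 0 -0.134 0.5; 0 -0.7 0 -0.067 0 -0.161 0.5; 0 -0.81 0 -0.078 0 -0.188 0.5; 0 -0.92 0 -0.09 0 -0.215 0.5; 0 -1.03 0 -0.1 0 -0.24 0.5; 0 -1.12 0 -0.108 0 -0.26 0.5; 0 -1.15 0 -0.112 0 -0.27 0.5")

```text
clock: 42.4
tcp_pos: [0.6128, -0.1051, 0.1975]
orientation: [-0.825, 1.675, -1.668]
contact_force: [1.4, -0.1, 0.4]
grip_width: 0.497
```

```bash
python3 -c "
from plan import *
to(.7168,.0313,.2,8.3)
print(sensors.get_obs()['qpos'])
c=cams.capture('top')['image'];s=cams.capture('side')['image']
cv2.imwrite('pics/n3.png',cv2.resize(np.hstack([c[170:310,400:540],s[100:240,330:470]])[:,:,::-1],None,fx=2.8,fy=2.8))"
```

```text
t 42.40 tcp [ 0.6128 -0.1051  0.1975] jaw -37.4 q7 -0.81 F [ 1.4401 -0.1279  0.4152] w 0.497
-> world [0.7168 0.0313 0.2   ] jaw 8.3  turn [ 0.0024 -0.7979 -0.0035]  shift [-0.1715 -0.0021 -0.0003]  minrows 6.4
[ 0.2621  0.7563 -0.298   1.6219  0.2774  0.8068 -0.8055]
```

View pics/n3.png

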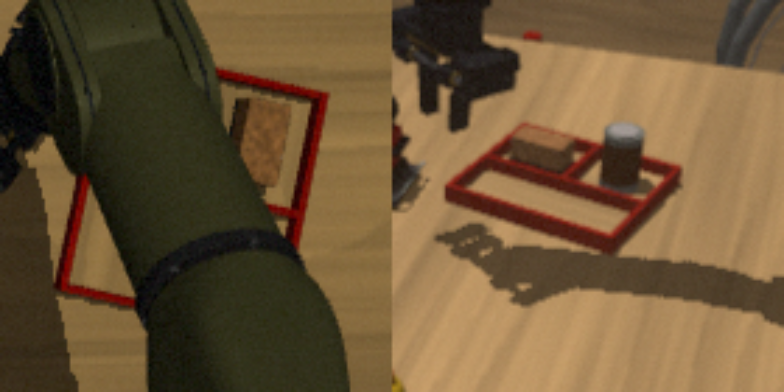

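The tin stands upright in its own compartment. On to the brush.

>>> step_arm(rows="0 -0.08 0 -0.015 0 0 0.5; 0 -0.19 0 -0.035 0 0 0.5; 0 -0.3 0 -0.06 0 0 0.5; 0 -0.41 0 -0.085 -0.001 0 0.5; 0 -0.52 0 -0.11 -0.002 0 0.5; 0 -0.63 0 -0.135 -0.002 0 0.5; 0 -0.73 0 -0.155 -0.002 0 0.5; 0 -0.798 0 -0.1715 -0.002 0 0.5; 0 -0.798 0 -0.1715 -0.002 0 0.5; 0 -0.798 0 -0.1715 -0.002 0 0.5; 0 -0.798 0 -0.1715 -0.002 0 0.5; 0 -0.798 0 -0.1715 -0.002 0 0.5")

```text
clock: 43.5
tcp_pos: [0.7166, 0.0222, 0.2009]
orientation: [-1.271, 1.112, -1.113]
contact_force: [-0.2, -0.3, 0.2]
grip_width: 0.499
```

```bash
python3 -c "
from plan import *
to(.7168,.0313,.08,8.3)"
```

```text
t 43.50 tcp [0.7166 0.0222 0.2009] jaw 7.5 q7 -0.29 F [-0.1898 -0.3494  0.2369] w 0.499
-> world [0.7168 0.0313 0.08  ] jaw 8.3  turn [ 0.0015 -0.0137  0.0023]  shift [-0.0092  0.1209  0.0016]  minrows 2.9
```

>>> step_arm(rows="0 -0.014 0 -0.004 0.006 0.001 0.5; 0 -0.014 0 -0.009 0.02 0.0015 0.5; 0 -0.014 0 -0.009 0.038 0.0015 0.5; 0 -0.014 0 -0.009 0.06 0.0015 0.5; 0 -0.014 0 -0.009 0.082 0.0015 0.5; 0 -0.014 0 -0.009 0.1 0.0015 0.5; 0 -0.014 0 -0.009 0.114 0.0015 0.5; 0 -0.014 0 -0.009 0.12 0.0015 0.5; 0 -0.014 0 -0.009 0.12 0.0015 0.5; 0 -0.014 0 -0.009 0.12 0.0015 0.5; 0 -0.014 0 -0.009 0.12 0.0015 0.5")

```text
clock: 44.42
tcp_pos: [0.7186, 0.0344, 0.0826]
orientation: [-1.274, 1.097, -1.1]
contact_force: [0.1, 0.9, -0.2]
grip_width: 0.496
```

```bash
python3 -c "
from plan import *
to(.7168,.0313,.015,8.3)
c=cams.capture('top')['image'];s=cams.capture('side')['image']
cv2.imwrite('pics/r1.png',cv2.resize(np.hstack([c[90:220,280:410],s[130:260,250:380]])[:,:,::-1],None,fx=3,fy=3))"
```

```text
t 44.42 tcp [0.7186 0.0344 0.0826] jaw 8.5 q7 -0.34 F [ 0.1182  0.9299 -0.2141] w 0.496
-> world [0.7168 0.0313 0.015 ] jaw 8.3  turn [-0.0024  0.0039 -0.0001]  shift [ 0.0028  0.0676 -0.0024]  minrows 1.6
```

View pics/r1.png

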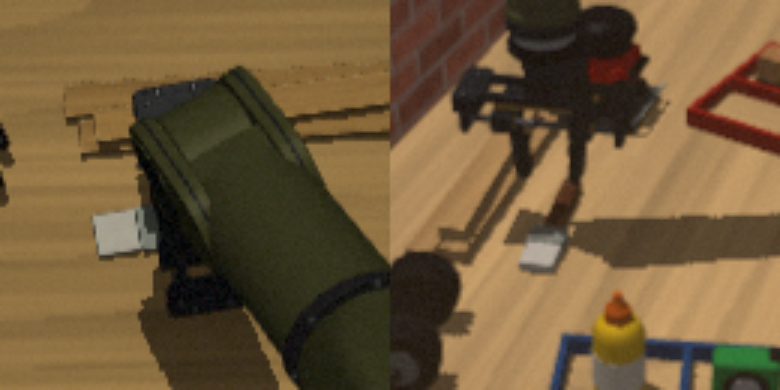

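>>> step_arm(rows="0 0.004 0 0.0015 0.006 -0.001 0.5; 0 0.004 0 0.003 0.018 -0.002 0.5; 0 0.004 0 0.003 0.032 -0.002 0.5; 0 0.004 0 0.003 0.046 -0.002 0.5; 0 0.004 0 0.003 0.057 -0.002 0.5; 0 0.004 0 0.003 0.063 -0.002 0.5; 0 0.004 0 0.003 0.065 -0.002 0.5; 0 0.004 0 0.003 0.065 -0.002 0.5; 0 0.004 0 0.003 0.065 -0.002 0.5")

```text
clock: 45.27
tcp_pos: [0.7165, 0.0311, 0.0165]
orientation: [-1.274, 1.101, -1.102]
contact_force: [-0.3, -0.3, 0.6]
grip_width: 0.499
```

```bash
python3 -c "
from plan import *
to(.7168,.0313,.014,8.3)"
```

```text
t 45.27 tcp [0.7165 0.0311 0.0165] jaw 8.3 q7 -0.37 F [-0.2585 -0.2925  0.5539] w 0.499
-> world [0.7168 0.0313 0.014 ] jaw 8.3  turn [-0.0008  0.0002 -0.0001]  shift [-0.0001  0.0025  0.0003]  minrows 0.1
```

>>> step_arm(rows="0 0 0 0 0.0015 0 0.5; 0 0 0 0 0.0025 0 0.6; 0 0 0 0 0.0025 0 0.7; 0 0 0 0 0.0025 0 0.8; 0 0 0 0 0.0025 0 0.95; 0 0 0 0 0.0025 0 0.95; 0 0 0 0 0.0025 0 0.95; 0 0 0 0 0.0025 0 0.95; 0 0 0 0 0.0025 0 0.95", newtons=25)

```text
clock: 46.02
tcp_pos: [0.7164, 0.0309, 0.014]
orientation: [-1.274, 1.101, -1.102]
contact_force: [0.4, -1.6, 3.0]
grip_width: 0.243
```

>>> step_arm(rows="0 0 0 0 -0.005 0 0.95; 0 0 0 0 -0.015 0 0.95; 0 0 0 0 -0.03 0 0.95; 0 0 0 0 -0.05 0 0.95; 0 0 0 0 -0.08 0 0.95; 0 0 0 0 -0.11 0 0.95; 0 0 0 0 -0.14 0 0.95; 0 0 0 0 -0.165 0 0.95; 0 0 0 0 -0.18 0 0.95; 0 0 0 0 -0.18 0 0.95; 0 0 0 0 -0.18 0 0.95")

```text
clock: 46.93
tcp_pos: [0.7166, 0.031, 0.1954]
orientation: [-1.272, 1.1, -1.103]
contact_force: [0.1, 0.3, -1.2]
grip_width: 0.25
```

```bash
python3 -c "
from plan import *
x,y=slot('red',.015,.060)
to(x,y,.19,76.2)
print(sensors.get_obs()['qpos'])
c=cams.capture('top')['image'];s=cams.capture('side')['image']
cv2.imwrite('pics/r2.png',cv2.resize(np.hstack([c[90:220,280:410],s[100:230,250:380]])[:,:,::-1],None,fx=3,fy=3))"
```

```text
t 46.93 tcp [0.7166 0.031  0.1954] jaw 8.3 q7 -0.29 F [ 0.1015  0.2986 -1.1664] w 0.250
-> world [ 0.5361 -0.2554  0.19  ] jaw 76.2  turn [-0.0021 -1.1849  0.0018]  shift [ 0.2573  0.0049 -0.22  ]  minrows 9.5
[ 0.1169  0.9105 -0.4937  1.2905  0.4477  1.0464 -0.2918]
```

View pics/r2.png

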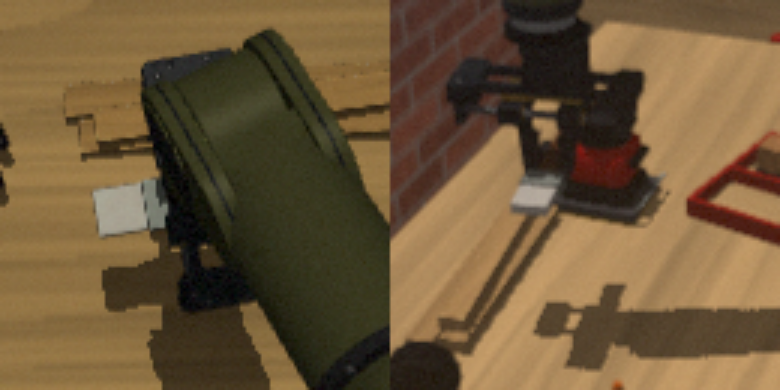

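>>> step_arm(rows="0 -0.03 0 0.008 0 -0.006 0.95; 0 -0.1 0 0.022 0 -0.018 0.95; 0 -0.19 0 0.042 0 -0.035 0.95; 0 -0.29 0 0.064 0 -0.055 0.95; 0 -0.39 0 0.086 0 -0.074 0.95; 0 -0.49 0 0.108 0 -0.092 0.95; 0 -0.59 0 0.13 0 -0.111 0.95; 0 -0.69 0 0.152 0 -0.13 0.95; 0 -0.79 0 0.174 0 -0.149 0.95; 0 -0.89 0 0.195 0 -0.167 0.95; 0 -0.98 0 0.215 0 -0.184 0.95; 0 -1.06 0 0.232 0 -0.198 0.95")

```text
clock: 48.03
tcp_pos: [0.5513, -0.2293, 0.192]
orientation: [-1.553, 0.287, -0.282]
contact_force: [0.3, -0.5, -0.3]
grip_width: 0.248
```

```bash
python3 -c "
from plan import *
x,y=slot('red',.015,.060)
to(x,y,.19,76.2)"
```

```text
t 48.03 tcp [ 0.5513 -0.2293  0.192 ] jaw 69.2 q7 0.88 F [ 0.3306 -0.5325 -0.2645] w 0.248
-> world [ 0.5361 -0.2554  0.19  ] jaw 76.2  turn [ 0.001  -0.1217 -0.0036]  shift [-0.0049  0.002  -0.0298]  minrows 1.0
```

>>> step_arm(rows="0 -0.04 0 -0.002 0 -0.01 0.95; 0 -0.08 0 -0.004 0 -0.02 0.95; 0 -0.11 0 -0.005 0 -0.027 0.95; 0 -0.122 0 -0.005 0 -0.03 0.95; 0 -0.122 0 -0.005 0 -0.03 0.95; 0 -0.122 0 -0.005 0 -0.03 0.95; 0 -0.122 0 -0.005 0 -0.03 0.95")

```text
clock: 48.62
tcp_pos: [0.5386, -0.2525, 0.1934]
orientation: [-1.562, 0.191, -0.191]
contact_force: [0.1, 0.3, -0.6]
grip_width: 0.244
```

```bash
python3 -c "
from plan import *
x,y=slot('red',.015,.060)
to(x,y,.07,76.2)"
```

```text
t 48.62 tcp [ 0.5386 -0.2525  0.1934] jaw 76.1 q7 1.02 F [ 0.0705  0.2843 -0.6257] w 0.244
-> world [ 0.5361 -0.2554  0.07  ] jaw 76.2  turn [-0.0007 -0.0023 -0.0003]  shift [-0.0017  0.1234 -0.0035]  minrows 3.0
```

>>> step_arm(rows="0 -0.002 0 -0.001 0.006 -0.002 0.95; 0 -0.002 0 -0.0017 0.02 -0.0035 0.95; 0 -0.002 0 -0.0017 0.04 -0.0035 0.95; 0 -0.002 0 -0.0017 0.063 -0.0035 0.95; 0 -0.002 0 -0.0017 0.086 -0.0035 0.95; 0 -0.002 0 -0.0017 0.105 -0.0035 0.95; 0 -0.002 0 -0.0017 0.117 -0.0035 0.95; 0 -0.002 0 -0.0017 0.123 -0.0035 0.95; 0 -0.002 0 -0.0017 0.123 -0.0035 0.95; 0 -0.002 0 -0.0017 0.123 -0.0035 0.95; 0 -0.002 0 -0.0017 0.123 -0.0035 0.95")

```text
clock: 49.53
tcp_pos: [0.5367, -0.2565, 0.0718]
orientation: [-1.563, 0.188, -0.191]
contact_force: [-0.4, 0.6, -0.4]
grip_width: 0.249
```

```bash
python3 -c "
from plan import *
x,y=slot('red',.015,.060)
to(x,y,.024,76.2)
c=cams.capture('top')['image'];s=cams.capture('side')['image']
cv2.imwrite('pics/r3.png',cv2.resize(np.hstack([c[170:310,400:540],s[100:240,320:460]])[:,:,::-1],None,fx=2.8,fy=2.8))"
```

```text
t 49.53 tcp [ 0.5367 -0.2565  0.0718] jaw 76.2 q7 0.88 F [-0.4323  0.6466 -0.4055] w 0.249
-> world [ 0.5361 -0.2554  0.024 ] jaw 76.2  turn [-0.     -0.0009  0.002 ]  shift [-0.001   0.0478  0.0009]  minrows 1.1
```

View pics/r3.png

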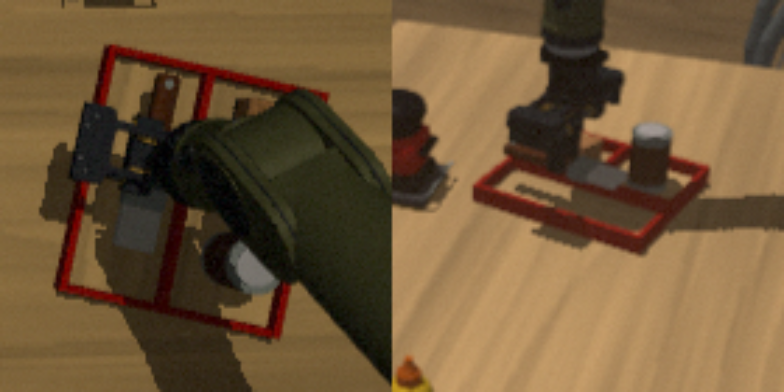

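>>> step_arm(rows="0 0 0 -0.0005 0.005 0.001 0.95; 0 0 0 -0.001 0.014 0.001 0.95; 0 0 0 -0.001 0.025 0.001 0.95; 0 0 0 -0.001 0.035 0.001 0.95; 0 0 0 -0.001 0.043 0.001 0.95; 0 0 0 -0.001 0.047 0.001 0.95; 0 0 0 -0.001 0.048 0.001 0.95; 0 0 0 -0.001 0.048 0.001 0.95; 0 0 0 -0.001 0.048 0.001 0.95")

```text
clock: 50.38
tcp_pos: [0.5354, -0.2552, 0.0229]
orientation: [-1.562, 0.189, -0.19]
contact_force: [-0.7, -0.8, 0.5]
grip_width: 0.243
```

>>> step_arm(rows="0 0 0 0 0.001 0 0.95; 0 0 0 0 0.002 0 0.95; 0 0 0 0 0.003 0 0.95; 0 0 0 0 0.0035 0 0.95; 0 0 0 0 0.0035 0 0.95; 0 0 0 0 0.0035 0 0.95")

```text
clock: 50.88
tcp_pos: [0.5353, -0.2554, 0.0199]
orientation: [-1.563, 0.189, -0.19]
contact_force: [-1.7, 0.2, 5.4]
grip_width: 0.246
```

>>> step_arm(rows="0 0 0 0 0 0 0.74; 0 0 0 0 0 0 0.7; 0 0 0 0 0 0 0.66; 0 0 0 0 0 0 0.63; 0 0 0 0 0 0 0.63; 0 0 0 0 0 0 0.63")

```text
clock: 51.38
tcp_pos: [0.5351, -0.2552, 0.0191]
orientation: [-1.562, 0.19, -0.19]
contact_force: [-0.2, 0.7, -0.1]
grip_width: 0.37
```

>>> step_arm(rows="0 0 0 0 -0.005 0 0.63; 0 0 0 0 -0.015 0 0.63; 0 0 0 0 -0.03 0 0.63; 0 0 0 0 -0.055 0 0.63; 0 0 0 0 -0.085 0 0.63; 0 0 0 0 -0.12 0 0.63; 0 0 0 0 -0.155 0 0.63; 0 0 0 0 -0.19 0 0.63; 0 0 0 0 -0.21 0 0.63; 0 0 0 0 -0.22 0 0.63; 0 0 0 0 -0.22 0 0.63")

```text
clock: 52.3
tcp_pos: [0.5364, -0.2552, 0.2425]
orientation: [-1.564, 0.186, -0.194]
contact_force: [-0.1, -0.0, -0.4]
grip_width: 0.369
```

```bash
python3 -c "
from plan import *
to(.42,0,.25,76.2)"
```

```text
t 52.30 tcp [ 0.5364 -0.2552  0.2425] jaw 76.1 q7 1.07 F [-0.0613 -0.0024 -0.4105] w 0.369
-> world [0.42 0.   0.25] jaw 76.2  turn [ 0.0006 -0.0009  0.0053]  shift [-0.174  -0.0085  0.2199]  minrows 6.7
```

Backing off to clear the cameras' view.

>>> step_arm(rows="0 0 0 -0.008 0 0.01 0.63; 0 0 0 -0.025 0 0.032 0.63; 0 0 0 -0.045 0 0.058 0.63; 0 0 0 -0.066 0 0.084 0.63; 0 0 0 -0.087 0 0.11 0.63; 0 0 0 -0.108 0 0.136 0.63; 0 0 0 -0.129 0 0.162 0.63; 0 0 0 -0.149 0 0.188 0.63; 0 0 0 -0.165 0 0.209 0.63; 0 0 0 -0.174 0 0.22 0.63; 0 0 0 -0.174 0 0.22 0.63")

```text
clock: 53.22
tcp_pos: [0.4167, 0.0026, 0.2387]
orientation: [-1.562, 0.187, -0.183]
contact_force: [-1.0, -0.5, -0.0]
grip_width: 0.371
```

```bash
python3 - <<'E'
from fit import *
from plan import T,slot
c={n:cams.capture(n) for n in("side","top")}
x,y=slot("red",.015,.06)
G=dict(glue_mid=(.555,.269,0),tape_mid=(.4403,.2397,.243),block_mid=(.5523,-.3716,-.24),tin_mid=(.4385,-.3455,0),brush_mid=(.5353,-.2553,2.9))
print(sensors.get_obs()["clock"],sensors.get_obs()["contact_force"])
for t,g in G.items():
    p=fit(t,g[:2],[g[2]],c,z=.006)
    k="blue" if t[:2] in("gl","ta") else "red"; a=np.radians(T[k][2]); d=p[:2]-T[k][:2]
    print("   local mm",np.round(1e3*np.array([d[0]*np.cos(a)+d[1]*np.sin(a),-d[0]*np.sin(a)+d[1]*np.cos(a)]),1),"rel yaw",round(np.degrees(p[2])-T[k][2],1))
for n in c: cv2.imwrite(f"pics/{n}_end.png",c[n]["image"][:,:,::-1])
t=c["top"]["image"][:,:,::-1];s=c["side"]["image"][:,:,::-1]
cv2.imwrite("pics/end2.png",cv2.resize(np.vstack([np.hstack([t[180:310,190:330],t[170:300,400:540]]),np.hstack([s[180:310,280:420],s[100:230,320:460]])]),None,fx=2.3,fy=2.3,interpolation=cv2.INTER_CUBIC))
E
```

```text
53.3167 [ 0.0873 -0.4768 -0.5584]
glue_mid [0.5535 0.2681] yaw deg 8.6 1-IoU [np.float32(0.084), np.float32(0.093)]
   local mm [ 58.1 -46.9] rel yaw -5.3
tape_mid [0.4402 0.2392] yaw deg 14.2 1-IoU [np.float32(0.153), np.float32(0.094)]
   local mm [-58.8 -47.7] rel yaw 0.3
no mask block_mid side
block_mid [ 0.5533 -0.3722] yaw deg -12.4 1-IoU [np.float32(0.099)]
   local mm [ 59.5 -49.3] rel yaw 1.4
tin_mid [ 0.4381 -0.3455] yaw deg 3.6 1-IoU [np.float32(0.238), np.float32(0.066)]
   local mm [-58.7 -50.9] rel yaw 17.4
brush_mid [ 0.5353 -0.2552] yaw deg 166.4 1-IoU [np.float32(0.297), np.float32(0.107)]
   local mm [14.2 60. ] rel yaw 180.2
```

View pics/end2.png

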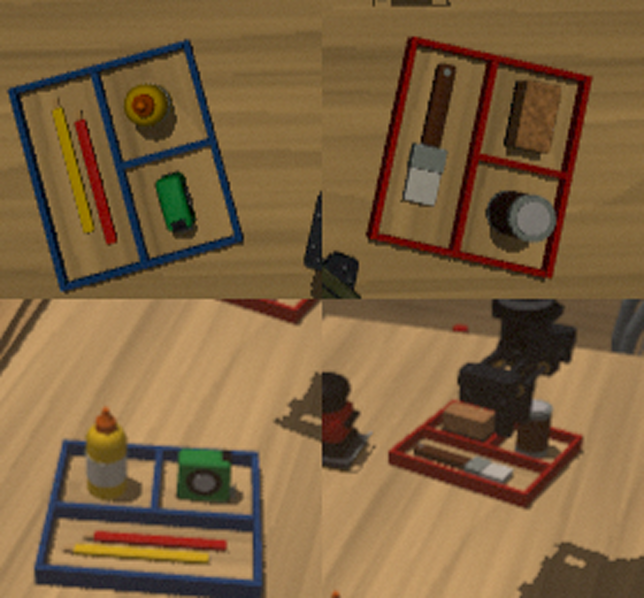

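View pics/top_end.png

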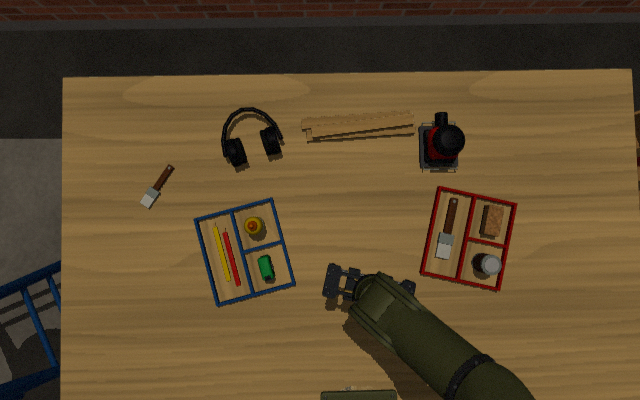

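All five objects are in their compartments, and the sander, ear defenders, pine strips and small brush haven't moved. Handing in.

```bash
python3 -c "
from plant import workorder
print(workorder.sign_off())"
```

```text
the job is handed in; nothing more can be done
None
```

Both kits are made up, and I handed the job in at about 53 s of the 141 s allowed. I placed the things in the order you gave:

| Tray | Thing | Compartment |
|---|---|---|
| Blue | Glue bottle | Far small |
| Blue | Tape measure | Near small |
| Red | Sanding block | Far small |
| Red | Tin of stain | Near small |
| Red | Larger paint brush | Long, lying flat |

Each thing was lowered until it touched the floor (4 to 7 N on the wrist) and then released.

**Last checks:** In the final pictures the two standing pieces in each tray are upright and the brush lies flat. Fitted positions put the four standing pieces within about 2 mm of their compartment centres. The brush is 14 mm along from the middle and 3.5 mm to one side. I did that on purpose so the gripper body would clear the tin. By eye in the top view, the sander, ear defenders, pine strips and small brush had not moved. The gripper was raised clear of everything.

**Weaker checks:** In the final side view the arm hid part of the red tray. The network found no block there, and the tin and brush fitted poorly (24% and 30% mismatch, against 7% and 11% from above). For those three I relied on the top-view fits and the picture itself.

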